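# Sort stripped cable-plug parts into the parts trays

### The arm

A 7-joint arm with a two-finger parallel gripper is mounted at the origin on the work surface. World frame = base frame: x ahead of the robot, y to its left, z up, the work surface at z = 0. Lengths are in m, angles in rad, forces in N, time in s.
With the tool pointing down it reaches from about 0.425 to 0.875 m from the base axis. Payload 4.7 kg.
Tool frame: the origin (TCP) lies at the very end of the fingers, on their centre line; the grasp point (between the pads) lies 19 mm behind it; x points along the fingers, z is the direction in which the jaws open and shut, and the axes are right-handed (so a half turn about x gives the same grasp; the last joint's range is limited). The gripper opens to 87 mm and grips with 3 to 60 N. Pads are 19 mm wide; open, the fingers measure 117 mm over their backs; the gripper's body (75 mm by 190 mm) begins 51 mm behind the grasp point.
Start: joints at [0.014, 0.321, -0.07, 1.45, 0.023, 1.371, -0.057], TCP at [0.65, -0, 0.223] pointing down, gripper open.
Joint ranges: [-2.86, 2.86], [-0.3, 2.09], [-1.38, 1.24], [0.06, 2.45], [-1.56, 4.7], [0.09, 2.05], [-2.69, 2.69]. Speed limits (rad/s): [2.57, 2.57, 3.14, 3.14, 3.14, 3.14, 3.14].

### API

Orientations are given as a rotation vector (axis times angle).
In Python, from bench import telemetry, viewer, workorder gives the robot as it stands.
- The arm moves only by the shell command python3 -m creep 'ROWS' [FORCE]. ROWS is JSON, a list of rows, each an object of numbers: "fingers": the opening, from 0 (shut) to 1 (fully open); "x", "y", "z": the shift along the tool's x, y, z in units of 40 mm (1.0 is 40 mm); "twist": the turn about the tool's x in units of 5 degrees (1.0 is 5 degrees). In form: [{"fingers": .., "x": .., "y": .., "z": .., "twist": ..}, ...]. A call has 1 to 20 rows; each row is the pose to reach, as a shift and turn from the pose commanded when the call began, along the tool's axes at that moment; what a row does not reach only later rows make up. A row lasts 1/12 s, in which the tool goes at most 41.7 mm and 7.16 degrees, less where a joint would pass 70% of its speed; a pose out of reach is approached as far as the arm can. A call with a gripper value outside its range is refused whole. The fingers move at their own pace and stop on an object; FORCE is the grip in N (left out, the last holds). Time passes only in rows, so rows that repeat a pose let the fingers close. It gives the time, the measured TCP pose, the force and the opening at its end, in the units of the state.
- telemetry.get_state(): the state, without advancing time (a new reading comes with each control period).
- viewer.get_image(name): name is "scene" or "side" or "wrist"; returns a dict with "pixels" (384x512x3 uint8, red, green, blue), "z_map" (384x512 float32, m along the optical axis (not along the pixel's ray), 0 where there is no reading), "K" (3x3 intrinsics, pixels), "xyz" and "attitude" of the camera in the world. Camera axes: x right, y up, looking along -z (the intrinsics and any distortion apply to the point x, -y, -z); pixel columns grow to the right and rows downward; lengths in m; the calibration is good to about 2 mm. The wrist camera is an equidistant fisheye: a pixel r from the principal point sees the ray r / f radians off the axis. A picture is of the moment at which its call begins.
- workorder.close_job(): hands the job in, once; it reports no verdict.
The state is a dict: "time": time; "joint_positions": joint angles; "qd": joint speeds; "joint_torque": joint torques, N m; "position": TCP position; "tool_rot": TCP orientation; "ft_force": force on the tool from outside, world axes, zero at the start; "torque": the same for the moment, N m; "grip_width": opening from 0.0 (shut) to 1.0 (fully open).
Only numpy, scipy, OpenCV 4.12 (cv2) and the standard library are available. Lean on these libraries where they do the work, as an engineer would, in place of code of your own. Each camera call takes 0.05 s, during which the arm holds its last target.

### The job

Sort the parts of the stripped cable plugs: stand both black plug housings upright in the blue tray, stand both brass cable glands upright in the yellow tray, and lay the thin steel cover plate flat in the green tray. To spare the lapped stone it lies on, slide the cover plate along until it sticks out over an edge of the stone, and only then lift it. Leave the multimeter where it lies.

Things in the scene. Friction and masses are not known exactly. Their poses are not given: they have to be found in the camera images.
- housing_1_center (a point): centre (half-way up, 42 mm above its foot) of a loose black plastic plug housing standing upright, z up along its axis: round body 48 mm diameter up to 56 mm, then a taper to a neck of 30 to 33 mm diameter, 84 mm tall overall, 90 g. housing_2 is alike.
- housing_2_center (a point): centre (half-way up, 42 mm above its foot) of a loose black plastic plug housing standing upright, z up along its axis: round body 48 mm diameter up to 56 mm, then a taper to a neck of 30 to 33 mm diameter, 84 mm tall overall, 90 g. housing_1 is alike.
- gland_1_center (a point): centre (half-way up, 25 mm above its foot) of a loose brass cable gland standing upright on its thread, z up along its axis: thread 32 mm diameter for the lowest 14 mm, above it the nuts, 40 mm wide whichever way they are gripped, up to 44 mm, 50 mm tall overall, 150 g. gland_2 is alike.
- gland_2_center (a point): centre (half-way up, 25 mm above its foot) of a loose brass cable gland standing upright on its thread, z up along its axis: thread 32 mm diameter for the lowest 14 mm, above it the nuts, 40 mm wide whichever way they are gripped, up to 44 mm, 50 mm tall overall, 150 g. gland_1 is alike.
- cover_center (a point): centre of a loose bright steel cover plate lying flat on the dark stone plate: 100 mm (its x) x 44 mm (its y) x 2 mm thick, four dark screw holes, z up, 70 g. It starts with its x axis within 0.3 rad of the stone's x axis. It is slippery on the stone and follows closed fingertips pressed on it with about 4 to 8 N; it can be gripped from above by its two long sides where it overhangs, and stays on the stone by itself while its centre does.
- tray_blue: low blue plastic parts tray, fixed, open on top, outside 160 (its x) x 120 (its y) x 25 mm high, walls and floor 3 mm thick, small white card on its -x end; origin at the centre of its underside, z up. For the housings.
- tray_yellow: low yellow plastic parts tray, fixed, open on top, outside 160 (its x) x 120 (its y) x 25 mm high, walls and floor 3 mm thick, small white card on its -x end; origin at the centre of its underside, z up. For the brass glands.
- tray_green: low green plastic parts tray, fixed, open on top, outside 160 (its x) x 120 (its y) x 25 mm high, walls and floor 3 mm thick, small white card on its -x end; origin at the centre of its underside, z up. For the cover plate.
- stone: dark grey flat stone surface plate, fixed, 150 (its x) x 180 (its y) x 40 mm high, smooth flat top without rim; origin at the centre of its underside, z up; its -x edge faces the robot and has free space before it for the fingers to reach below the top.
- meter: orange multimeter with a black face lying on the bench beyond the trays, 80 (its x) x 160 (its y) x 40 mm high; origin at the centre of its underside. Not to be disturbed.
Not all that is in view belongs to the job. Leave any pink look-alike of the part that bears gland_1_center alone.

How it is judged:
By the outcome, as a careful person would: the job done as asked, in the order asked, and still so for the second after the job is handed in, with the robot touching nothing.
It also fails if it takes over 131 s, if anything falls off the work surface, if the arm or the gripper's body presses on something with over 40 N, if the wrist force passes 120 N, or if a joint passes its speed limit or range.

## Working session

There is one attempt and no reset: what is moved stays moved. The work goes in short steps, Python scripts to look and compute and a shell command to move; the robot and the scene stay as the last step left them, time stands still between calls to the robot, and variables do not carry over. Pictures are saved under pics/ and viewed, and the job is handed in when it is done.

```bash
ls -la; mkdir -p pics; cat > h.py <<'E'
import numpy as np,cv2
from bench import telemetry, viewer, workorder
from scipy.spatial.transform import Rotation as R
def rot(a):
    a=np.array(a,float)
    return a if a.shape==(3,3) else (R.from_rotvec(a).as_matrix() if a.size==3 else R.from_quat(a).as_matrix())
def grab(n,tag):
    im=viewer.get_image(n); np.savez(f'pics/{tag}.npz',**im); cv2.imwrite(f'pics/{tag}.png',cv2.cvtColor(im['pixels'],cv2.COLOR_RGB2BGR)); return im
def load(tag): return dict(np.load(f'pics/{tag}.npz',allow_pickle=True))
def ray(im,u,v,fish=False):
    K=im['K'];x=(u-K[0,2])/K[0,0];y=(v-K[1,2])/K[1,1]
    if fish:
        t=np.hypot(x,y);s=np.sin(t)/t if t>1e-9 else 1.;d=np.array([x*s,-y*s,-np.cos(t)])
    else: d=np.array([x,-y,-1.])
    return np.array(im['xyz'],float),rot(im['attitude'])@d
def onplane(im,u,v,z,fish=False):
    o,d=ray(im,u,v,fish);return o+d*(z-o[2])/d[2]
def pt(im,u,v):
    o,d=ray(im,u,v);return o+d*im['z_map'][int(v),int(u)]
E
python3 - <<'E'
from h import *
s=telemetry.get_state();print(s)
for n in('scene','side','wrist'):
    im=grab(n,n+'0');print(n,{k:(v if k not in('pixels','z_map') else v.shape) for k,v in im.items()})
E
```

```text
total 12
drwxr-xr-x  3 agent agent 4096 Dec  7 03:43 .
drwxr-xr-x 23 root  root  4096 Dec  7 03:43 ..
drwxr-xr-x  2 agent agent 4096 Dec  7 03:43 pics
{'time': 0.0, 'joint_positions': array([ 0.0140922 ,  0.32183743, -0.07009481,  1.4516882 ,  0.0226016 ,
        1.37078776, -0.05690042]), 'qd': array([ 0.00086925,  0.00072712,  0.00028417, -0.00062975,  0.00070067,
       -0.00151984,  0.00144647]), 'joint_torque': array([-2.58547143e-04, -4.91284704e+01, -4.03903294e-01, -3.12526345e+01,
       -6.40594075e-02,  4.37659642e-02,  1.61017233e-04]), 'position': array([ 6.49441798e-01, -3.93460595e-05,  2.21445593e-01]), 'tool_rot': array([-1.13923542e-04,  1.57272738e+00, -3.83199451e-05]), 'ft_force': array([-0.04257476, -0.27607443,  0.84704799]), 'torque': array([-0.00903616,  0.06250018, -0.0158852 ]), 'grip_width': 0.9950969267340092}
scene {'pixels': (384, 512, 3), 'z_map': (384, 512), 'K': array([[358.76509521,   0.        , 252.2001316 ],
       [  0.        , 358.76509521, 195.19032581],
       [  0.        ,   0.        ,   1.        ]]), 'xyz': array([ 1.39003696, -0.10718252,  0.62534981]), 'attitude': array([0.74366836, 0.75420143, 1.40816559])}
side {'pixels': (384, 512, 3), 'z_map': (384, 512), 'K': array([[435.549862  ,   0.        , 257.76242381],
       [  0.        , 435.549862  , 190.79478508],
       [  0.        ,   0.        ,   1.        ]]), 'xyz': array([-0.13154201, -0.85291031,  0.79011591]), 'attitude': array([ 0.91370652, -0.3831024 , -0.69567767])}
wrist {'pixels': (384, 512, 3), 'z_map': (384, 512), 'K': array([[297.31863964,   0.        , 252.7216808 ],
       [  0.        , 297.31863964, 193.22347834],
       [  0.        ,   0.        ,   1.        ]]), 'xyz': array([0.65124611, 0.06548276, 0.38397424]), 'attitude': array([-2.44905045e-01,  1.69682780e-03, -2.05122716e-04])}
```

View pics/scene0.png

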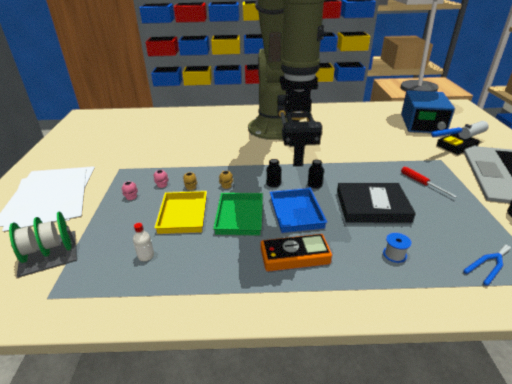

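View pics/side0.png

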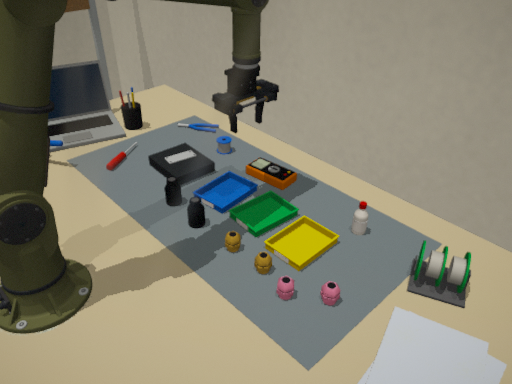

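View pics/wrist0.png

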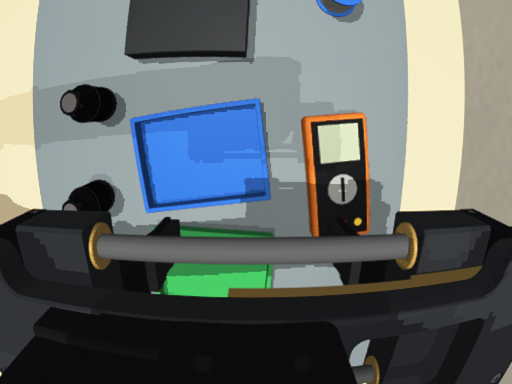

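The scene shows yellow (182,212), green (240,213) and blue (298,209) trays, housings at (274,173) and (316,174), and glands at (190,181) and (226,179). The pink decoys are at (161,178) and (130,190). The stone with the plate is at (374,202), and the meter at (296,252). Next I'll measure them.

```bash
cat >> h.py <<'E'
def cloud(im):
    K=im['K'];h,w=im['z_map'].shape;u,v=np.meshgrid(np.arange(w),np.arange(h));z=im['z_map'].astype(float)
    P=np.stack([(u-K[0,2])/K[0,0]*z,-(v-K[1,2])/K[1,1]*z,-z],-1)
    return P@rot(im['attitude']).T+np.array(im['xyz'],float)
E
python3 - <<'E'
from h import *
for n in('scene0','side0'):
    im=load(n);P=cloud(im);hsv=cv2.cvtColor(im['pixels'],cv2.COLOR_RGB2HSV);ok=im['z_map']>0
    inb=ok&(P[...,0]>.3)&(P[...,0]<.95)&(abs(P[...,1])<.5)
    H,S,V=[hsv[...,i] for i in range(3)]
    print(n,'bench z',np.median(P[inb&(S<80)&(V>60)&(P[...,2]<.02)][:,2]))
    for c,m in dict(yellow=(H>24)&(H<34)&(S>150)&(V>120),green=(H>50)&(H<80)&(S>150)&(V>60),blue=(H>100)&(H<122)&(S>150)&(V>60),brass=(H>14)&(H<25)&(S>110)&(V>60),pink=(H>160)&(S>90),dark=(V<60)&(P[...,2]>.01)&(P[...,2]<.15),).items():
        m=(m&inb).astype(np.uint8)
        k,l,st,_=cv2.connectedComponentsWithStats(m)
        for i in range(1,k):
            if st[i,4]<40: continue
            Q=P[l==i];ztop=np.percentile(Q[:,2],97);
            T=Q[Q[:,2]>ztop-.006]
            r=cv2.minAreaRect(T[:,:2].astype(np.float32))
            print(c,st[i].tolist(),'ztop %.4f'%ztop,'rect',np.round(r[0],4),np.round(r[1],4),round(r[2],1),'topmean',T.mean(0).round(4))
for n in('scene0','side0'):
    im=load(n);cv2.imwrite(f'pics/{n}c.png',cv2.resize(cv2.cvtColor(im['pixels'],cv2.COLOR_RGB2BGR)[140:290,100:430] if n=='scene0' else cv2.cvtColor(im['pixels'],cv2.COLOR_RGB2BGR)[110:310,100:380],None,fx=2.4,fy=2.4,interpolation=cv2.INTER_CUBIC))
E
```

```text
scene0 bench z 0.0009878844367902095
yellow [155, 191, 52, 43, 1825] ztop 0.0263 rect [ 0.579  -0.2975] [0.1672 0.1257] 0.6 topmean [ 0.5871 -0.3007  0.0246]
green [214, 193, 48, 42, 1852] ztop 0.0263 rect [ 0.5936 -0.1376] [0.1242 0.1678] 86.6 topmean [ 0.5995 -0.1433  0.0249]
blue [270, 187, 57, 46, 1869] ztop 0.0268 rect [0.5836 0.0233] [0.1703 0.126 ] 6.7 topmean [0.592  0.0243 0.0251]
blue [386, 233, 25, 16, 302] ztop 0.0500 rect [0.7617 0.2414] [0.0519 0.0557] 73.0 topmean [0.7626 0.2408 0.0481]
blue [383, 248, 24, 15, 58] ztop 0.0061 rect [0.7698 0.2373] [0.0537 0.0378] 63.8 topmean [0.7734 0.2364 0.0042]
blue [464, 253, 39, 32, 397] ztop 0.0167 rect [0.8146 0.4341] [0.054  0.1169] 37.7 topmean [0.8187 0.4326 0.0142]
brass [220, 171, 13, 18, 172] ztop 0.0513 rect [ 0.4353 -0.182 ] [0.03   0.0312] 16.3 topmean [ 0.4409 -0.1801  0.0492]
brass [184, 173, 12, 17, 170] ztop 0.0517 rect [ 0.4409 -0.2911] [0.0291 0.0303] 18.8 topmean [ 0.4439 -0.2907  0.0492]
brass [262, 241, 69, 29, 530] ztop 0.0361 rect [ 0.7908 -0.0109] [0.1648 0.0664] 73.1 topmean [ 0.7917 -0.0053  0.0335]
pink [
[... 1563 characters left out ...]
5, 252, 17, 22, 275] ztop 0.0526 rect [ 0.4347 -0.2958] [0.03   0.0304] 79.6 topmean [ 0.4338 -0.2986  0.0505]
pink [277, 278, 17, 22, 282] ztop 0.0522 rect [ 0.4115 -0.3943] [0.0251 0.0325] 41.2 topmean [ 0.4114 -0.3946  0.0497]
pink [321, 282, 19, 23, 307] ztop 0.0528 rect [ 0.4792 -0.4742] [0.0282 0.0308] 68.9 topmean [ 0.4758 -0.4747  0.0505]
dark [149, 144, 66, 61, 1519] ztop 0.0770 rect [0.4384 0.0939] [0.0291 0.0267] 52.0 topmean [0.437  0.0914 0.0806]
dark [257, 163, 37, 17, 213] ztop 0.0405 rect [ 0.7604 -0.0218] [0.0684 0.1098] 7.0 topmean [ 0.7588 -0.0317  0.0377]
dark [188, 197, 17, 30, 369] ztop 0.0849 rect [ 0.4275 -0.0384] [0.0196 0.0287] 85.8 topmean [ 0.4237 -0.0399  0.0835]
```

```bash
ls pics
```

```text
scene0.npz
scene0.png
scene0c.png
side0.npz
side0.png
side0c.png
wrist0.npz
wrist0.png
```

View pics/scene0c.png

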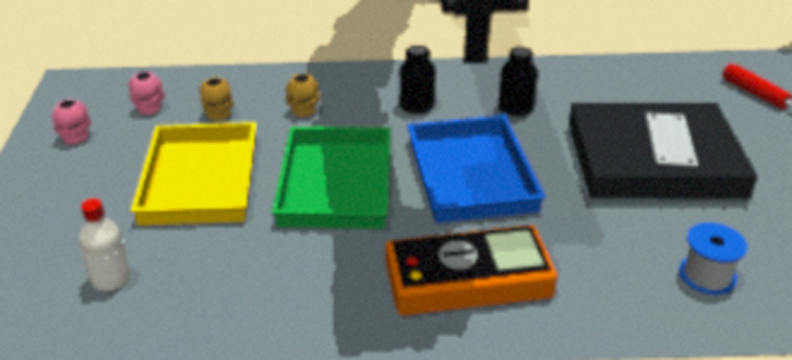

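View pics/side0c.png

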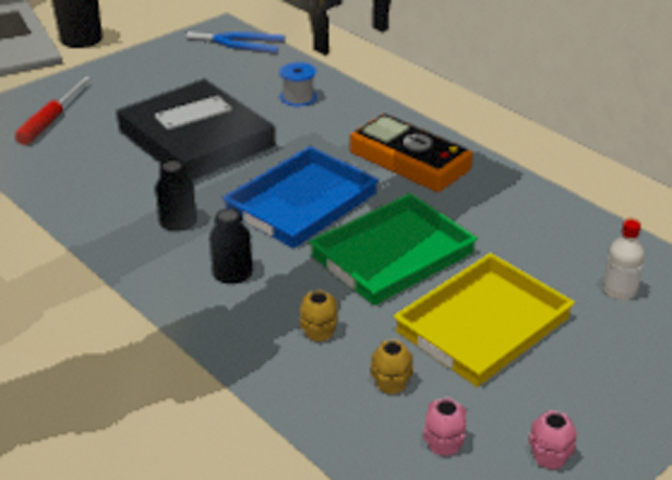

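Both views agree to a few mm. For the round parts I'll fit circles to the visible sides in each view. Then the plate and the stone.

```bash
cat > m.py <<'E'
from h import *
from scipy.optimize import least_squares
def circ(P,ok,c,r,z0,z1):
    m=ok&(np.hypot(P[...,0]-c[0],P[...,1]-c[1])<r+.025)&(P[...,2]>z0)&(P[...,2]<z1)
    Q=P[m][:,:2]
    f=least_squares(lambda p:np.hypot(Q[:,0]-p[0],Q[:,1]-p[1])-r,c,loss='soft_l1',f_scale=.002)
    return f.x,len(Q),np.median(abs(f.fun))
E
python3 - <<'E'
from m import *
for n in('scene0','side0'):
    im=load(n);P=cloud(im);ok=im['z_map']>0
    for nm,c,r,z0,z1 in(('h1',(.433,-.035),.024,.012,.052),('h2',(.445,.094),.024,.012,.052),('g1',(.434,-.184),.020,.022,.042),('g2',(.438,-.294),.020,.022,.042)):
        x,k,e=circ(P,ok,c,r,z0,z1);print(n,nm,x.round(4),k,e.round(4))
    # plate & stone
    V=im['pixels'].max(-1)
    top=ok&(P[...,2]>.036)&(P[...,2]<.048)&(abs(P[...,0]-.575)<.13)&(abs(P[...,1]-.24)<.13)
    S=P[top];r=cv2.minAreaRect(S[:,:2].astype(np.float32));print('stonetop',np.median(S[:,2]).round(4),np.round(r[0],4),np.round(r[1],4),round(r[2],1))
    m=top&(V>110);S=P[m];r=cv2.minAreaRect(S[:,:2].astype(np.float32));print('plate',len(S),np.median(S[:,2]).round(4),np.round(r[0],4),np.round(r[1],4),round(r[2],1))
    # ray/plane for outlines
    for lab,mm in(('stone',top),('plate',m)):
        cs,_=cv2.findContours(mm.astype(np.uint8),cv2.RETR_EXTERNAL,cv2.CHAIN_APPROX_NONE);c=max(cs,key=cv2.contourArea)
        W=np.array([onplane(im,*p[0],.042 if lab=='plate' else .040) for p in c])[:,:2].astype(np.float32);r=cv2.minAreaRect(W);print(' ray',lab,np.round(r[0],4),np.round(r[1],4),round(r[2],1))
E
```

```text
scene0 h1 [ 0.4281 -0.0301] 163 0.0008
scene0 h2 [0.4403 0.1006] 173 0.0008
scene0 g1 [ 0.4333 -0.1805] 79 0.001
scene0 g2 [ 0.4366 -0.2928] 78 0.0011
stonetop 0.0413 [0.5517 0.2208] [0.2261 0.1926] 86.9
plate 369 0.043 [0.5782 0.2811] [0.1041 0.1132] 85.2
 ray stone [0.5766 0.2418] [0.1816 0.1546] 87.0
 ray plate [0.5751 0.2551] [0.0466 0.106 ] 80.1
side0 h1 [ 0.4287 -0.0312] 186 0.0008
side0 h2 [0.4411 0.0993] 174 0.001
side0 g1 [ 0.4348 -0.1815] 92 0.0009
side0 g2 [ 0.4383 -0.2939] 111 0.0011
stonetop 0.0425 [0.5705 0.2417] [0.1883 0.1517] 86.6
plate 203 0.0443 [0.5783 0.2525] [0.055  0.1038] 81.8
 ray stone [0.5702 0.2389] [0.1909 0.154 ] 87.1
 ray plate [0.5797 0.2547] [0.0468 0.1015] 80.2
```

```bash
python3 -m creep '[{"fingers":1,"y":0.6,"z":-1.2},{"fingers":1,"y":1.2,"z":-2.5},{"fingers":1,"y":1.9,"z":-3.9},{"fingers":1,"y":2.4,"z":-4.9},{"fingers":1,"y":2.5,"z":-5.22},{"fingers":1,"x":0.8,"y":2.5,"z":-5.22},{"fingers":1,"x":1.7,"y":2.5,"z":-5.22},{"fingers":1,"x":2.5,"y":2.5,"z":-5.22},{"fingers":1,"x":2.7,"y":2.5,"z":-5.22},{"fingers":1,"x":2.7,"y":2.5,"z":-5.22}]' 20
```

```text
$[0]: bad value
```

```bash
python3 -m creep '[{"fingers":1.0,"x":0,"y":0.6,"z":-1.2,"twist":0},{"fingers":1.0,"x":0,"y":1.2,"z":-2.5,"twist":0},{"fingers":1.0,"x":0,"y":1.9,"z":-3.9,"twist":0},{"fingers":1.0,"x":0,"y":2.4,"z":-4.9,"twist":0},{"fingers":1.0,"x":0,"y":2.5,"z":-5.22,"twist":0},{"fingers":1.0,"x":0.8,"y":2.5,"z":-5.22,"twist":0},{"fingers":1.0,"x":1.7,"y":2.5,"z":-5.22,"twist":0},{"fingers":1.0,"x":2.5,"y":2.5,"z":-5.22,"twist":0},{"fingers":1.0,"x":2.7,"y":2.5,"z":-5.22,"twist":0},{"fingers":1.0,"x":2.7,"y":2.5,"z":-5.22,"twist":0}]' 20; python3 - <<'E'
from h import *
grab('wrist','w1');grab('side','s1')
E
```

```text
time: 0.98
position: [0.4391, 0.0994, 0.1124]
tool_rot: [-0.001, 1.576, -0.001]
ft_force: [-0.1, -0.3, -0.2]
grip_width: 0.997
```

View pics/w1.png

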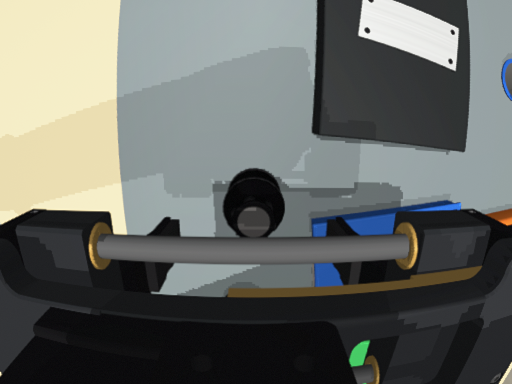

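View pics/s1.png

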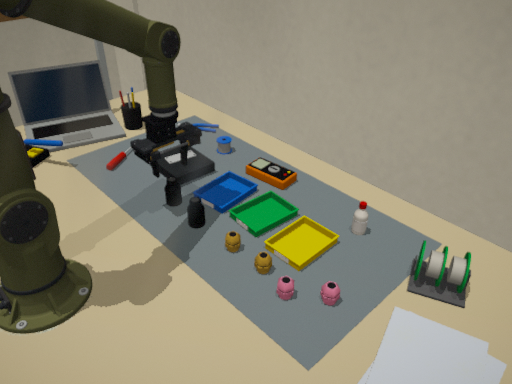

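The wrist view shows the housing at (253,215), centred between the fingers at 165 and 345. I'll descend and grip.

```bash
python3 -m creep '[{"fingers":1.0,"x":0.6,"y":0,"z":0.03,"twist":0},{"fingers":1.0,"x":1.2,"y":0,"z":0.03,"twist":0},{"fingers":1.0,"x":1.8,"y":0,"z":0.03,"twist":0},{"fingers":1.0,"x":2.1,"y":0,"z":0.03,"twist":0},{"fingers":1.0,"x":2.14,"y":0,"z":0.03,"twist":0},{"fingers":0.4,"x":2.14,"y":0,"z":0.03,"twist":0},{"fingers":0.4,"x":2.14,"y":0,"z":0.03,"twist":0},{"fingers":0.4,"x":2.14,"y":0,"z":0.03,"twist":0},{"fingers":0.4,"x":2.14,"y":0,"z":0.03,"twist":0},{"fingers":0.4,"x":2.14,"y":0,"z":0.03,"twist":0},{"fingers":0.4,"x":2.14,"y":0,"z":0.03,"twist":0}]' 20
```

```text
time: 2.0
position: [0.4429, 0.1001, 0.0296]
tool_rot: [0.0, 1.57, 0.0]
ft_force: [0.1, -0.2, 0.4]
grip_width: 0.633
```

```bash
python3 -m creep '[{"fingers":0.4,"x":0,"y":0,"z":0,"twist":0},{"fingers":0.4,"x":0,"y":0,"z":0,"twist":0},{"fingers":0.4,"x":0,"y":0,"z":0,"twist":0},{"fingers":0.4,"x":0,"y":0,"z":0,"twist":0},{"fingers":0.4,"x":0,"y":0,"z":0,"twist":0},{"fingers":0.4,"x":0,"y":0,"z":0,"twist":0}]' 20
```

```text
time: 2.5
position: [0.4422, 0.1, 0.0292]
tool_rot: [-0.0, 1.571, -0.0]
ft_force: [-2.3, -0.4, 6.1]
grip_width: 0.547
```

```bash
python3 -m creep '[{"fingers":0.4,"x":-0.3,"y":0,"z":0,"twist":0},{"fingers":0.4,"x":-0.9,"y":0,"z":0,"twist":0},{"fingers":0.4,"x":-1.4,"y":-0.1,"z":0.2,"twist":0},{"fingers":0.4,"x":-1.6,"y":-0.3,"z":0.8,"twist":0},{"fingers":0.4,"x":-1.6,"y":-0.7,"z":1.6,"twist":0},{"fingers":0.4,"x":-1.6,"y":-1.0,"z":2.3,"twist":0},{"fingers":0.4,"x":-1.6,"y":-1.2,"z":2.8,"twist":0},{"fingers":0.4,"x":-1.6,"y":-1.3,"z":3.0,"twist":0},{"fingers":0.4,"x":-1.4,"y":-1.3,"z":3.0,"twist":0},{"fingers":0.4,"x":-1.0,"y":-1.3,"z":3.0,"twist":0},{"fingers":0.4,"x":-0.6,"y":-1.3,"z":3.0,"twist":0},{"fingers":0.4,"x":-0.4,"y":-1.3,"z":3.0,"twist":0},{"fingers":0.4,"x":-0.3,"y":-1.3,"z":3.0,"twist":0},{"fingers":0.4,"x":-0.3,"y":-1.3,"z":3.0,"twist":0},{"fingers":0.4,"x":-0.3,"y":-1.3,"z":3.0,"twist":0}]' 20; python3 - <<'E'
from h import *
grab('wrist','w2');im=grab('side','s2')
cv2.imwrite('pics/s2c.png',cv2.resize(cv2.cvtColor(im['pixels'],cv2.COLOR_RGB2BGR)[100:260,100:320],None,fx=3,fy=3))
E
```

```text
time: 3.75
position: [0.5623, 0.0484, 0.0413]
tool_rot: [-0.0, 1.571, 0.001]
ft_force: [-0.2, -0.1, -0.2]
grip_width: 0.543
```

View pics/s2c.png

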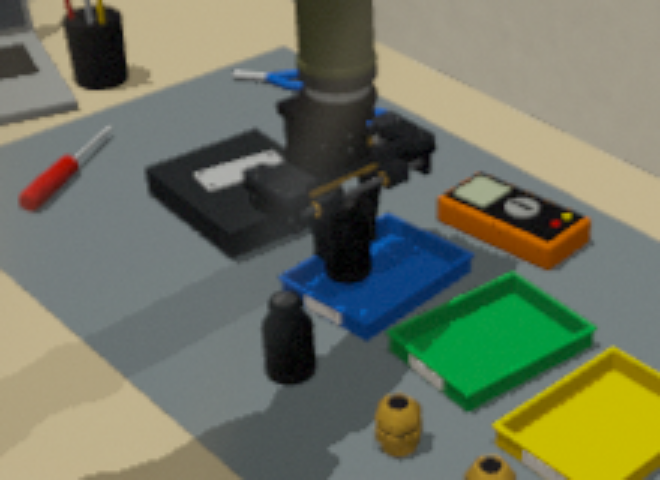

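```bash
python3 -m creep '[{"fingers":0.4,"x":0.1,"y":0,"z":0,"twist":0},{"fingers":0.4,"x":0.2,"y":0,"z":0,"twist":0},{"fingers":0.4,"x":0.22,"y":0,"z":0,"twist":0},{"fingers":0.4,"x":0.22,"y":0,"z":0,"twist":0},{"fingers":0.85,"x":0.22,"y":0,"z":0,"twist":0},{"fingers":0.85,"x":0.22,"y":0,"z":0,"twist":0},{"fingers":0.85,"x":0.22,"y":0,"z":0,"twist":0},{"fingers":0.85,"x":0.22,"y":0,"z":0,"twist":0},{"fingers":0.85,"x":0.22,"y":0,"z":0,"twist":0},{"fingers":0.85,"x":0.22,"y":0,"z":0,"twist":0}]' 20
```

```text
time: 4.68
position: [0.5624, 0.048, 0.0321]
tool_rot: [-0.0, 1.571, -0.0]
ft_force: [0.8, 0.4, -0.7]
grip_width: 0.829
```

```bash
python3 -m creep '[{"fingers":0.85,"x":-0.4,"y":0,"z":0,"twist":0},{"fingers":0.85,"x":-1.1,"y":0,"z":0,"twist":0},{"fingers":0.85,"x":-1.9,"y":0,"z":0,"twist":0},{"fingers":1.0,"x":-2.4,"y":-0.2,"z":-0.4,"twist":0},{"fingers":1.0,"x":-2.5,"y":-0.7,"z":-1.2,"twist":0},{"fingers":1.0,"x":-2.5,"y":-1.2,"z":-2.0,"twist":0},{"fingers":1.0,"x":-2.5,"y":-1.6,"z":-2.8,"twist":0},{"fingers":1.0,"x":-2.5,"y":-1.9,"z":-3.2,"twist":0},{"fingers":1.0,"x":-2.5,"y":-1.96,"z":-3.35,"twist":0},{"fingers":1.0,"x":-2.3,"y":-1.96,"z":-3.35,"twist":0},{"fingers":1.0,"x":-2.1,"y":-1.96,"z":-3.35,"twist":0},{"fingers":1.0,"x":-2.0,"y":-1.96,"z":-3.35,"twist":0},{"fingers":1.0,"x":-2.0,"y":-1.96,"z":-3.35,"twist":0}]' 20; python3 - <<'E'
from h import *
grab('wrist','w3');im=grab('side','s3')
cv2.imwrite('pics/s3c.png',cv2.resize(cv2.cvtColor(im['pixels'],cv2.COLOR_RGB2BGR)[100:260,100:320],None,fx=3,fy=3))
E
```

```text
time: 5.77
position: [0.4282, -0.0295, 0.1105]
tool_rot: [-0.001, 1.573, 0.001]
ft_force: [0.9, -0.5, 0.5]
grip_width: 0.998
```

View pics/s3c.png

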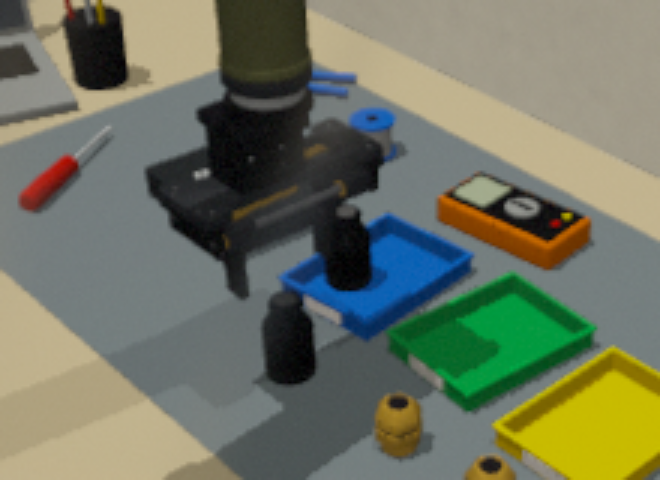

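View pics/w3.png

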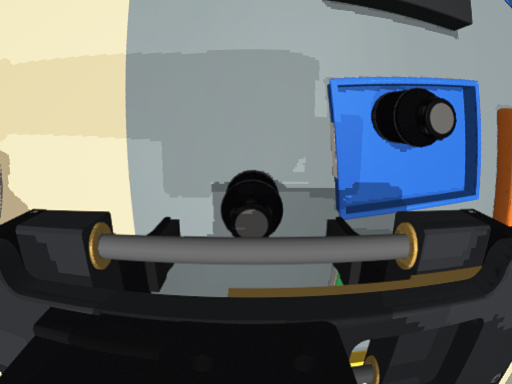

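Housing 2 stands upright in the blue tray. Housing 1 is centred between the fingers at (252,210). I'll descend and grip.

```bash
python3 -m creep '[{"fingers":1.0,"x":0.6,"y":-0.02,"z":0,"twist":0},{"fingers":1.0,"x":1.2,"y":-0.02,"z":0,"twist":0},{"fingers":1.0,"x":1.8,"y":-0.02,"z":0,"twist":0},{"fingers":1.0,"x":2.04,"y":-0.02,"z":0,"twist":0},{"fingers":1.0,"x":2.04,"y":-0.02,"z":0,"twist":0},{"fingers":0.4,"x":2.04,"y":-0.02,"z":0,"twist":0},{"fingers":0.4,"x":2.04,"y":-0.02,"z":0,"twist":0},{"fingers":0.4,"x":2.04,"y":-0.02,"z":0,"twist":0},{"fingers":0.4,"x":2.04,"y":-0.02,"z":0,"twist":0},{"fingers":0.4,"x":2.04,"y":-0.02,"z":0,"twist":0},{"fingers":0.4,"x":2.04,"y":-0.02,"z":0,"twist":0},{"fingers":0.4,"x":2.04,"y":-0.02,"z":0,"twist":0},{"fingers":0.4,"x":2.04,"y":-0.02,"z":0,"twist":0},{"fingers":0.4,"x":2.04,"y":-0.02,"z":0,"twist":0},{"fingers":0.4,"x":2.04,"y":-0.02,"z":0,"twist":0},{"fingers":0.4,"x":2.04,"y":-0.02,"z":0,"twist":0}]' 20
```

```text
time: 7.2
position: [0.4285, -0.0313, 0.0308]
tool_rot: [-0.0, 1.571, -0.0]
ft_force: [-1.8, -0.0, 4.3]
grip_width: 0.539
```

```bash
python3 -m creep '[{"fingers":0.4,"x":-0.3,"y":0,"z":0,"twist":0},{"fingers":0.4,"x":-0.9,"y":0,"z":0,"twist":0},{"fingers":0.4,"x":-1.6,"y":0,"z":0,"twist":0},{"fingers":0.4,"x":-2.2,"y":0,"z":0.2,"twist":0},{"fingers":0.4,"x":-2.4,"y":0,"z":0.8,"twist":0},{"fingers":0.4,"x":-2.4,"y":0,"z":1.6,"twist":0},{"fingers":0.4,"x":-2.4,"y":0.1,"z":2.4,"twist":0},{"fingers":0.4,"x":-2.4,"y":0.3,"z":3.2,"twist":0},{"fingers":0.4,"x":-2.4,"y":0.5,"z":3.9,"twist":0},{"fingers":0.4,"x":-2.4,"y":0.7,"z":4.3,"twist":0},{"fingers":0.4,"x":-2.2,"y":0.75,"z":4.4,"twist":0},{"fingers":0.4,"x":-1.6,"y":0.75,"z":4.4,"twist":0},{"fingers":0.4,"x":-1.0,"y":0.75,"z":4.4,"twist":0},{"fingers":0.4,"x":-0.5,"y":0.75,"z":4.4,"twist":0},{"fingers":0.4,"x":-0.3,"y":0.75,"z":4.4,"twist":0},{"fingers":0.4,"x":-0.2,"y":0.75,"z":4.4,"twist":0},{"fingers":0.4,"x":-0.2,"y":0.75,"z":4.4,"twist":0}]' 20; python3 - <<'E'
from h import *
im=grab('side','s4')
cv2.imwrite('pics/s4c.png',cv2.resize(cv2.cvtColor(im['pixels'],cv2.COLOR_RGB2BGR)[100:260,100:320],None,fx=3,fy=3))
E
```

```text
time: 8.62
position: [0.6034, -0.0015, 0.0377]
tool_rot: [-0.0, 1.573, -0.0]
ft_force: [-0.3, 0.6, 0.1]
grip_width: 0.544
```

View pics/s4c.png

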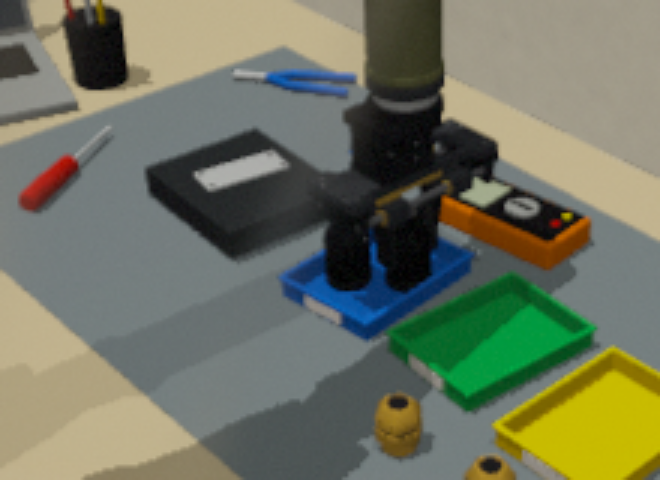

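```bash
python3 -m creep '[{"fingers":0.4,"x":0.06,"y":0,"z":0,"twist":0},{"fingers":0.4,"x":0.1,"y":0,"z":0,"twist":0},{"fingers":0.4,"x":0.1,"y":0,"z":0,"twist":0},{"fingers":0.8,"x":0.1,"y":0,"z":0,"twist":0},{"fingers":0.8,"x":0.1,"y":0,"z":0,"twist":0},{"fingers":0.8,"x":0.1,"y":0,"z":0,"twist":0},{"fingers":0.8,"x":0.1,"y":0,"z":0,"twist":0},{"fingers":0.8,"x":0.1,"y":0,"z":0,"twist":0},{"fingers":0.8,"x":0.1,"y":0,"z":0,"twist":0},{"fingers":0.8,"x":-0.3,"y":0,"z":0,"twist":0},{"fingers":0.8,"x":-1.0,"y":0,"z":0,"twist":0},{"fingers":0.8,"x":-1.8,"y":0,"z":0,"twist":0},{"fingers":0.8,"x":-2.5,"y":0,"z":0,"twist":0},{"fingers":0.8,"x":-2.7,"y":0,"z":0,"twist":0},{"fingers":0.8,"x":-2.7,"y":0,"z":0,"twist":0}]' 20
```

```text
time: 9.92
position: [0.6065, -0.0011, 0.1499]
tool_rot: [0.0, 1.565, 0.0]
ft_force: [0.3, -0.4, 0.6]
grip_width: 0.799
```

```bash
python3 -m creep '[{"fingers":0.8,"x":0,"y":-0.6,"z":-0.5,"twist":0},{"fingers":0.8,"x":0,"y":-1.3,"z":-1.2,"twist":0},{"fingers":0.8,"x":0,"y":-2.0,"z":-1.9,"twist":0},{"fingers":0.8,"x":0,"y":-2.7,"z":-2.5,"twist":0},{"fingers":0.8,"x":0,"y":-3.4,"z":-3.2,"twist":0},{"fingers":0.8,"x":0,"y":-4.0,"z":-3.8,"twist":0},{"fingers":0.8,"x":0.2,"y":-4.4,"z":-4.2,"twist":0},{"fingers":0.8,"x":0.8,"y":-4.5,"z":-4.27,"twist":0},{"fingers":0.8,"x":1.3,"y":-4.5,"z":-4.27,"twist":0},{"fingers":0.8,"x":1.5,"y":-4.5,"z":-4.27,"twist":0},{"fingers":0.8,"x":1.5,"y":-4.5,"z":-4.27,"twist":0}]' 25; python3 - <<'E'
from h import *
grab('wrist','w5');im=grab('side','s5')
cv2.imwrite('pics/s5c.png',cv2.resize(cv2.cvtColor(im['pixels'],cv2.COLOR_RGB2BGR)[110:310,130:390],None,fx=3,fy=3))
E
```

```text
time: 10.83
position: [0.431, -0.1802, 0.0834]
tool_rot: [0.002, 1.577, 0.002]
ft_force: [0.1, 0.8, 0.2]
grip_width: 0.8
```

View pics/s5c.png

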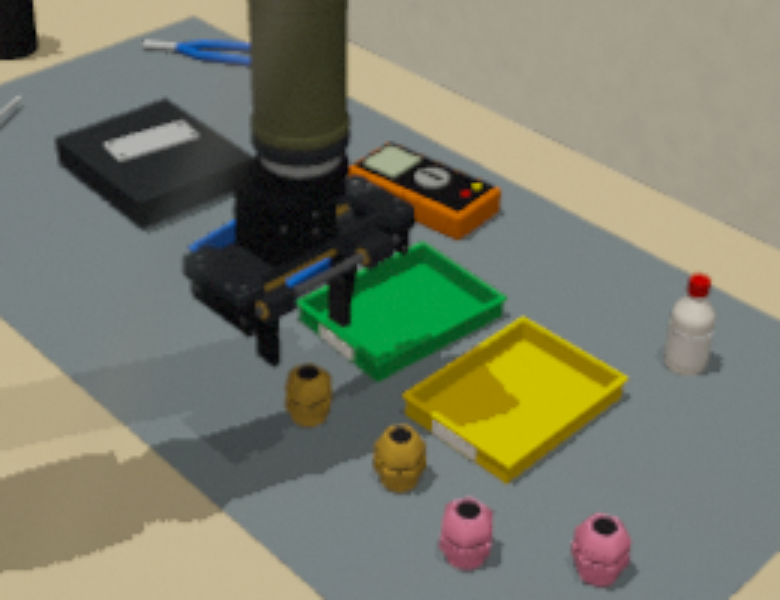

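View pics/w5.png

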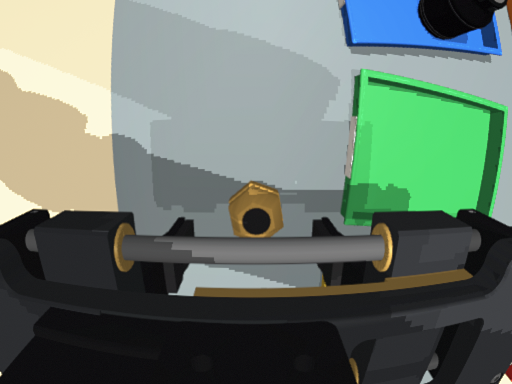

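The gland sits at (256,210), between the fingers. Descending and gripping.

```bash
python3 -m creep '[{"fingers":0.8,"x":0.5,"y":0,"z":0,"twist":0},{"fingers":0.8,"x":1.1,"y":0,"z":0,"twist":0},{"fingers":0.8,"x":1.6,"y":0,"z":0,"twist":0},{"fingers":0.8,"x":1.8,"y":0,"z":0,"twist":0},{"fingers":0.8,"x":1.8,"y":0,"z":0,"twist":0},{"fingers":0.3,"x":1.8,"y":0,"z":0,"twist":0},{"fingers":0.3,"x":1.8,"y":0,"z":0,"twist":0},{"fingers":0.3,"x":1.8,"y":0,"z":0,"twist":0},{"fingers":0.3,"x":1.8,"y":0,"z":0,"twist":0},{"fingers":0.3,"x":1.8,"y":0,"z":0,"twist":0},{"fingers":0.3,"x":1.8,"y":0,"z":0,"twist":0},{"fingers":0.3,"x":1.8,"y":0,"z":0,"twist":0},{"fingers":0.3,"x":1.8,"y":0,"z":0,"twist":0},{"fingers":0.3,"x":1.8,"y":0,"z":0,"twist":0},{"fingers":0.3,"x":1.8,"y":0,"z":0,"twist":0}]' 25
```

```text
time: 12.18
position: [0.4339, -0.1814, 0.0151]
tool_rot: [-0.0, 1.57, -0.0]
ft_force: [-1.2, 0.7, 6.5]
grip_width: 0.453
```

```bash
python3 -m creep '[{"fingers":0.3,"x":-0.3,"y":0,"z":0,"twist":0},{"fingers":0.3,"x":-0.9,"y":0,"z":0,"twist":0},{"fingers":0.3,"x":-1.6,"y":0,"z":0.2,"twist":0},{"fingers":0.3,"x":-1.9,"y":-0.3,"z":0.7,"twist":0},{"fingers":0.3,"x":-1.9,"y":-0.7,"z":1.3,"twist":0},{"fingers":0.3,"x":-1.9,"y":-1.1,"z":2.0,"twist":0},{"fingers":0.3,"x":-1.9,"y":-1.5,"z":2.7,"twist":0},{"fingers":0.3,"x":-1.9,"y":-1.9,"z":3.4,"twist":0},{"fingers":0.3,"x":-1.9,"y":-2.2,"z":3.85,"twist":0},{"fingers":0.3,"x":-1.8,"y":-2.25,"z":4.0,"twist":0},{"fingers":0.3,"x":-1.3,"y":-2.25,"z":4.0,"twist":0},{"fingers":0.3,"x":-0.8,"y":-2.25,"z":4.0,"twist":0},{"fingers":0.3,"x":-0.4,"y":-2.25,"z":4.0,"twist":0},{"fingers":0.3,"x":-0.2,"y":-2.25,"z":4.0,"twist":0},{"fingers":0.3,"x":-0.2,"y":-2.25,"z":4.0,"twist":0},{"fingers":0.3,"x":-0.2,"y":-2.25,"z":4.0,"twist":0}]' 25; python3 - <<'E'
from h import *
im=grab('side','s6')
cv2.imwrite('pics/s6c.png',cv2.resize(cv2.cvtColor(im['pixels'],cv2.COLOR_RGB2BGR)[110:310,130:390],None,fx=3,fy=3))
E
```

```text
time: 13.52
position: [0.5932, -0.2709, 0.0224]
tool_rot: [0.0, 1.572, 0.0]
ft_force: [0.2, -0.3, -0.1]
grip_width: 0.455
```

View pics/s6c.png

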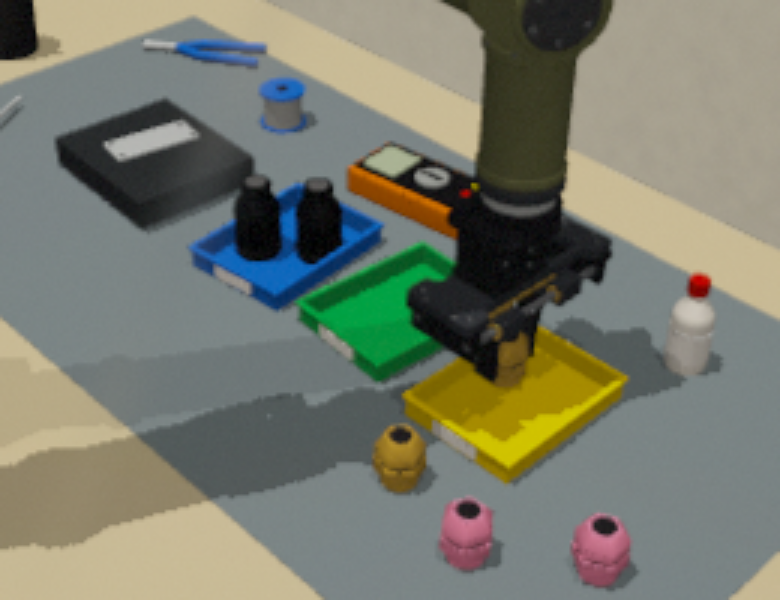

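Both housings are upright, at (258,230) and (318,225). Now I'll set the gland down and retreat.

```bash
python3 -m creep '[{"fingers":0.3,"x":0.06,"y":0,"z":0,"twist":0},{"fingers":0.3,"x":0.1,"y":0,"z":0,"twist":0},{"fingers":0.3,"x":0.1,"y":0,"z":0,"twist":0},{"fingers":0.7,"x":0.1,"y":0,"z":0,"twist":0},{"fingers":0.7,"x":0.1,"y":0,"z":0,"twist":0},{"fingers":0.7,"x":0.1,"y":0,"z":0,"twist":0},{"fingers":0.7,"x":0.1,"y":0,"z":0,"twist":0},{"fingers":0.7,"x":0.1,"y":0,"z":0,"twist":0},{"fingers":0.7,"x":0.1,"y":0,"z":0,"twist":0},{"fingers":0.7,"x":-0.3,"y":0,"z":0,"twist":0},{"fingers":0.7,"x":-1.0,"y":0,"z":0,"twist":0},{"fingers":0.7,"x":-1.6,"y":0,"z":0,"twist":0},{"fingers":0.7,"x":-1.9,"y":0,"z":0,"twist":0},{"fingers":0.7,"x":-1.9,"y":0,"z":0,"twist":0}]' 25
```

```text
time: 14.73
position: [0.5959, -0.2722, 0.1023]
tool_rot: [-0.002, 1.565, -0.002]
ft_force: [-0.4, -0.6, 0.8]
grip_width: 0.699
```

```bash
python3 -m creep '[{"fingers":0.8,"x":0,"y":-0.1,"z":-0.6,"twist":0},{"fingers":0.8,"x":0,"y":-0.2,"z":-1.3,"twist":0},{"fingers":0.8,"x":0,"y":-0.3,"z":-2.1,"twist":0},{"fingers":0.8,"x":0,"y":-0.4,"z":-2.9,"twist":0},{"fingers":0.8,"x":0,"y":-0.5,"z":-3.6,"twist":0},{"fingers":0.8,"x":0,"y":-0.55,"z":-3.9,"twist":0},{"fingers":0.8,"x":0.2,"y":-0.55,"z":-3.9,"twist":0},{"fingers":0.8,"x":0.4,"y":-0.55,"z":-3.9,"twist":0},{"fingers":0.8,"x":0.4,"y":-0.55,"z":-3.9,"twist":0}]' 25; python3 - <<'E'
from h import *
grab('wrist','w7')
E
```

```text
time: 15.48
position: [0.4378, -0.2918, 0.0802]
tool_rot: [0.0, 1.573, 0.003]
ft_force: [-0.1, 1.3, -0.1]
grip_width: 0.801
```

View pics/w7.png

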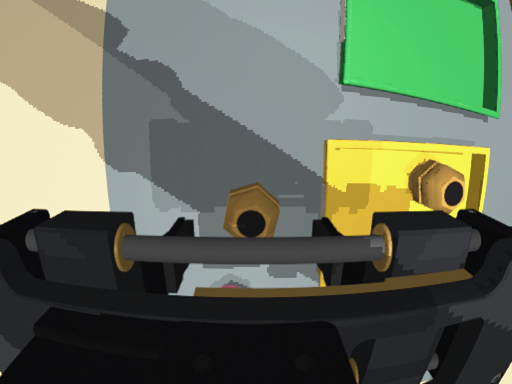

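Gland 1 stands in the yellow tray at (445,188). Gland 2 is centred at (252,213), and the right finger clears the tray wall.

```bash
python3 -m creep '[{"fingers":0.72,"x":0.4,"y":-0.02,"z":0,"twist":0},{"fingers":0.72,"x":0.9,"y":-0.02,"z":0,"twist":0},{"fingers":0.72,"x":1.4,"y":-0.02,"z":0,"twist":0},{"fingers":0.72,"x":1.65,"y":-0.02,"z":0,"twist":0},{"fingers":0.72,"x":1.65,"y":-0.02,"z":0,"twist":0},{"fingers":0.3,"x":1.65,"y":-0.02,"z":0,"twist":0},{"fingers":0.3,"x":1.65,"y":-0.02,"z":0,"twist":0},{"fingers":0.3,"x":1.65,"y":-0.02,"z":0,"twist":0},{"fingers":0.3,"x":1.65,"y":-0.02,"z":0,"twist":0},{"fingers":0.3,"x":1.65,"y":-0.02,"z":0,"twist":0},{"fingers":0.3,"x":1.65,"y":-0.02,"z":0,"twist":0},{"fingers":0.3,"x":1.65,"y":-0.02,"z":0,"twist":0},{"fingers":0.3,"x":1.65,"y":-0.02,"z":0,"twist":0},{"fingers":0.3,"x":1.65,"y":-0.02,"z":0,"twist":0}]' 25
```

```text
time: 16.7
position: [0.4379, -0.2945, 0.0175]
tool_rot: [-0.0, 1.57, -0.001]
ft_force: [-2.5, 1.7, 6.1]
grip_width: 0.455
```

```bash
python3 -m creep '[{"fingers":0.3,"x":-0.3,"y":0,"z":0,"twist":0},{"fingers":0.3,"x":-0.9,"y":0,"z":0,"twist":0},{"fingers":0.3,"x":-1.6,"y":0,"z":0.1,"twist":0},{"fingers":0.3,"x":-1.9,"y":-0.2,"z":0.6,"twist":0},{"fingers":0.3,"x":-1.9,"y":-0.4,"z":1.2,"twist":0},{"fingers":0.3,"x":-1.9,"y":-0.6,"z":1.9,"twist":0},{"fingers":0.3,"x":-1.9,"y":-0.75,"z":2.6,"twist":0},{"fingers":0.3,"x":-1.9,"y":-0.8,"z":3.0,"twist":0},{"fingers":0.3,"x":-1.8,"y":-0.8,"z":3.14,"twist":0},{"fingers":0.3,"x":-1.3,"y":-0.8,"z":3.14,"twist":0},{"fingers":0.3,"x":-0.8,"y":-0.8,"z":3.14,"twist":0},{"fingers":0.3,"x":-0.4,"y":-0.8,"z":3.14,"twist":0},{"fingers":0.3,"x":-0.2,"y":-0.8,"z":3.14,"twist":0},{"fingers":0.3,"x":-0.2,"y":-0.8,"z":3.14,"twist":0},{"fingers":0.3,"x":-0.13,"y":-0.8,"z":3.14,"twist":0},{"fingers":0.3,"x":-0.09,"y":-0.8,"z":3.14,"twist":0},{"fingers":0.3,"x":-0.09,"y":-0.8,"z":3.14,"twist":0}]' 25; python3 - <<'E'
from h import *
im=grab('side','s8')
cv2.imwrite('pics/s8c.png',cv2.resize(cv2.cvtColor(im['pixels'],cv2.COLOR_RGB2BGR)[110:310,130:390],None,fx=3,fy=3))
E
```

```text
time: 18.12
position: [0.5637, -0.3264, 0.0211]
tool_rot: [-0.001, 1.569, -0.001]
ft_force: [0.1, 0.3, -1.0]
grip_width: 0.455
```

View pics/s8c.png

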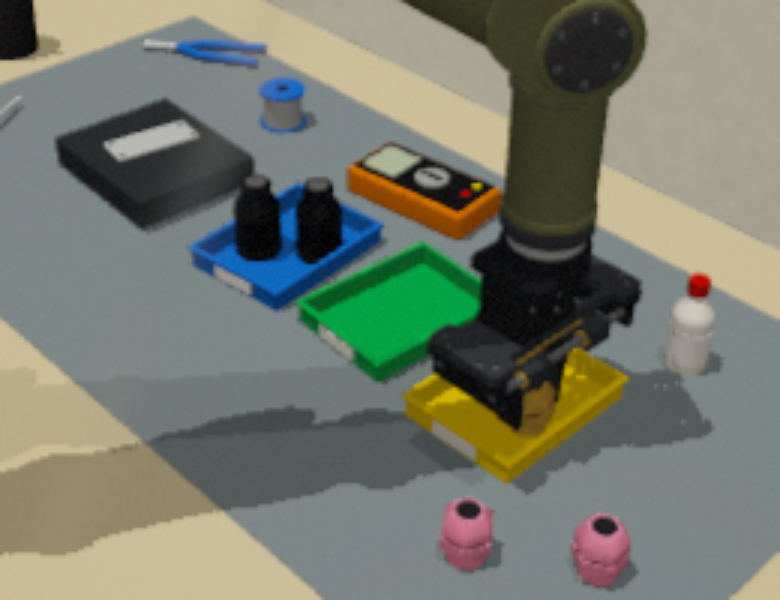

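```bash
python3 -m creep '[{"fingers":0.3,"x":0.02,"y":0,"z":0,"twist":0},{"fingers":0.3,"x":0.02,"y":0,"z":0,"twist":0},{"fingers":0.7,"x":0.02,"y":0,"z":0,"twist":0},{"fingers":0.7,"x":0.02,"y":0,"z":0,"twist":0},{"fingers":0.7,"x":0.02,"y":0,"z":0,"twist":0},{"fingers":0.7,"x":0.02,"y":0,"z":0,"twist":0},{"fingers":0.7,"x":0.02,"y":0,"z":0,"twist":0},{"fingers":0.7,"x":0.02,"y":0,"z":0,"twist":0},{"fingers":0.7,"x":-0.3,"y":0,"z":0,"twist":0},{"fingers":0.7,"x":-1.0,"y":0,"z":0,"twist":0},{"fingers":0.7,"x":-1.8,"y":0,"z":0,"twist":0},{"fingers":0.7,"x":-2.7,"y":0,"z":0,"twist":0},{"fingers":0.7,"x":-3.3,"y":0,"z":0,"twist":0},{"fingers":0.7,"x":-3.5,"y":0,"z":0,"twist":0},{"fingers":0.7,"x":-3.5,"y":0,"z":0,"twist":0},{"fingers":0.7,"x":-3.5,"y":0,"z":0,"twist":0}]' 25
```

```text
time: 19.5
position: [0.5631, -0.3259, 0.1602]
tool_rot: [-0.0, 1.571, 0.0]
ft_force: [-0.7, 0.0, 0.1]
grip_width: 0.698
```

```bash
python3 -m creep '[{"fingers":0.4,"x":0,"y":0.4,"z":0,"twist":-0.5},{"fingers":0.2,"x":0,"y":1.1,"z":0,"twist":-1.3},{"fingers":0,"x":0,"y":1.9,"z":0,"twist":-2.2},{"fingers":0,"x":0,"y":2.7,"z":0,"twist":-3.1},{"fingers":0,"x":0,"y":3.5,"z":0,"twist":-4},{"fingers":0,"x":0,"y":4.3,"z":0,"twist":-5},{"fingers":0,"x":0,"y":5.1,"z":0,"twist":-6},{"fingers":0,"x":0,"y":5.9,"z":0.1,"twist":-7},{"fingers":0,"x":0,"y":6.7,"z":0.1,"twist":-8},{"fingers":0,"x":0,"y":7.5,"z":0.1,"twist":-9},{"fingers":0,"x":0,"y":8.3,"z":0.2,"twist":-10},{"fingers":0,"x":0,"y":9.1,"z":0.2,"twist":-11},{"fingers":0,"x":0,"y":9.9,"z":0.3,"twist":-12},{"fingers":0,"x":0,"y":10.7,"z":0.3,"twist":-13},{"fingers":0,"x":0,"y":11.5,"z":0.35,"twist":-14},{"fingers":0,"x":0,"y":12.4,"z":0.35,"twist":-15},{"fingers":0,"x":0,"y":13.3,"z":0.35,"twist":-16},{"fingers":0,"x":0,"y":14.1,"z":0.35,"twist":-16},{"fingers":0,"x":0,"y":14.5,"z":0.35,"twist":-16},{"fingers":0,"x":0,"y":14.5,"z":0.35,"twist":-16}]' 20; python3 - <<'E'
from h import *
grab('wrist','w9')
s=telemetry.get_state();print(s['position'],rot(s['tool_rot']).round(3),s['joint_positions'].round(2))
E
```

```text
time: 21.17
position: [0.573, 0.2611, 0.1578]
tool_rot: [-1.084, 1.284, 1.092]
ft_force: [-1.0, 0.7, 0.9]
grip_width: 0.001
[0.57404422 0.2575716  0.15788297] [[-0.004 -0.986  0.166]
 [-0.     0.166  0.986]
 [-1.     0.004 -0.001]] [-0.19  0.34 -0.34  1.58  0.11  1.25  0.86]
```

View pics/w9.png

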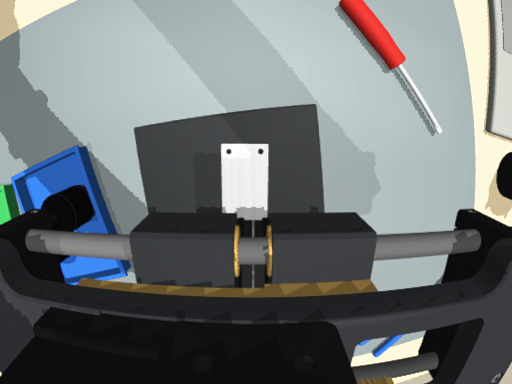

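```bash
python3 -m creep '[{"fingers":0,"x":0.5,"y":-0.05,"z":0,"twist":0},{"fingers":0,"x":1.1,"y":-0.05,"z":0,"twist":0},{"fingers":0,"x":1.7,"y":-0.05,"z":0,"twist":0},{"fingers":0,"x":2.2,"y":-0.05,"z":0,"twist":0},{"fingers":0,"x":2.5,"y":-0.05,"z":0,"twist":0},{"fingers":0,"x":2.6,"y":-0.05,"z":0,"twist":0},{"fingers":0,"x":2.6,"y":-0.05,"z":0,"twist":0},{"fingers":0,"x":2.6,"y":-0.05,"z":0,"twist":0}]' 20; python3 - <<'E'
from h import *
im=grab('side','s9')
cv2.imwrite('pics/s9c.png',cv2.resize(cv2.cvtColor(im['pixels'],cv2.COLOR_RGB2BGR)[100:220,100:280],None,fx=4,fy=4))
im=grab('scene','c9')
cv2.imwrite('pics/c9c.png',cv2.resize(cv2.cvtColor(im['pixels'],cv2.COLOR_RGB2BGR)[140:260,300:450],None,fx=4,fy=4))
E
```

```text
time: 21.88
position: [0.5796, 0.2534, 0.0568]
tool_rot: [-1.08, 1.286, 1.079]
ft_force: [-0.5, 0.2, 0.3]
grip_width: 0.007
```

View pics/s9c.png

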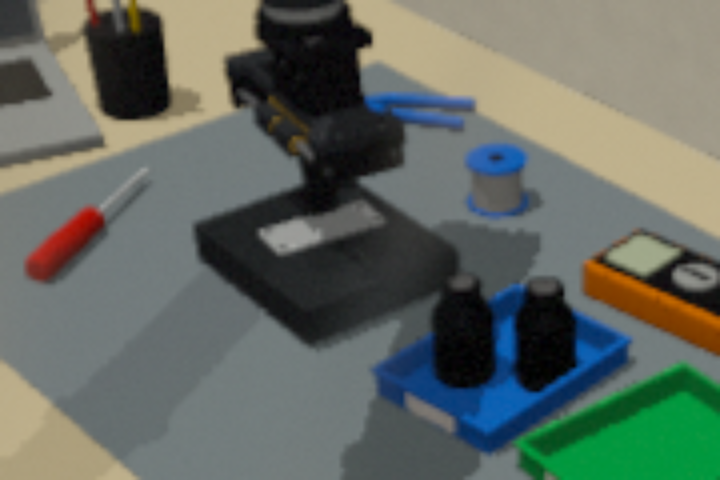

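View pics/c9c.png

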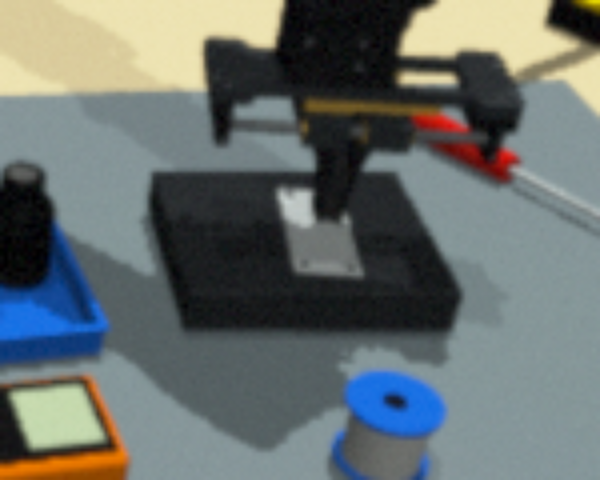

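The fingertip is over the plate's centre. Next I'll lower until it touches.

```bash
python3 -m creep '[{"fingers":0,"x":0.1,"y":0,"z":0,"twist":0},{"fingers":0,"x":0.2,"y":0,"z":0,"twist":0},{"fingers":0,"x":0.28,"y":0,"z":0,"twist":0},{"fingers":0,"x":0.28,"y":0,"z":0,"twist":0},{"fingers":0,"x":0.28,"y":0,"z":0,"twist":0},{"fingers":0,"x":0.28,"y":0,"z":0,"twist":0}]' 20;  python3 -m creep '[{"fingers":0,"x":0.025,"y":0,"z":0,"twist":0},{"fingers":0,"x":0.025,"y":0,"z":0,"twist":0},{"fingers":0,"x":0.025,"y":0,"z":0,"twist":0}]' 20
```

```text
time: 22.48
position: [0.5792, 0.2537, 0.0449]
tool_rot: [-1.08, 1.287, 1.08]
ft_force: [0.4, -0.0, 1.3]
grip_width: 0.01
time: 22.73
position: [0.5792, 0.2537, 0.044]
tool_rot: [-1.08, 1.287, 1.08]
ft_force: [0.4, 0.9, 0.2]
grip_width: 0.006
```

```bash
python3 -m creep '[{"fingers":0,"x":0.025,"y":0,"z":0,"twist":0},{"fingers":0,"x":0.025,"y":0,"z":0,"twist":0},{"fingers":0,"x":0.025,"y":0,"z":0,"twist":0}]' 20;  python3 -m creep '[{"fingers":0,"x":0.02,"y":0,"z":0,"twist":0},{"fingers":0,"x":0.02,"y":0,"z":0,"twist":0},{"fingers":0,"x":0.02,"y":0,"z":0,"twist":0}]' 20
```

```text
time: 22.98
position: [0.5792, 0.2536, 0.0429]
tool_rot: [-1.08, 1.287, 1.08]
ft_force: [0.2, 1.0, 0.7]
grip_width: 0.008
time: 23.23
position: [0.5794, 0.2537, 0.0425]
tool_rot: [-1.08, 1.286, 1.079]
ft_force: [-1.2, -0.3, 2.2]
grip_width: 0.003
```

```bash
python3 -m creep '[{"fingers":0,"x":0.01,"y":0,"z":0,"twist":0},{"fingers":0,"x":0.01,"y":0,"z":0,"twist":0},{"fingers":0,"x":0.01,"y":0,"z":0,"twist":0}]' 20;  python3 -m creep '[{"fingers":0,"x":0.01,"y":0,"z":0,"twist":0},{"fingers":0,"x":0.01,"y":0,"z":0,"twist":0},{"fingers":0,"x":0.01,"y":0,"z":0,"twist":0}]' 20
```

```text
time: 23.48
position: [0.5794, 0.2537, 0.0425]
tool_rot: [-1.08, 1.286, 1.079]
ft_force: [-2.1, -0.3, 4.5]
grip_width: 0.008
time: 23.73
position: [0.5795, 0.2539, 0.0425]
tool_rot: [-1.08, 1.286, 1.079]
ft_force: [-1.5, -1.5, 6.2]
grip_width: 0.006
```

Pressing with about 6 N. Now a first short drag.

```bash
python3 -m creep '[{"fingers":0,"x":0,"y":0.03,"z":0,"twist":0},{"fingers":0,"x":0,"y":0.08,"z":0,"twist":0},{"fingers":0,"x":0,"y":0.14,"z":0,"twist":0},{"fingers":0,"x":0,"y":0.2,"z":0,"twist":0},{"fingers":0,"x":0,"y":0.26,"z":0,"twist":0},{"fingers":0,"x":0,"y":0.32,"z":0,"twist":0},{"fingers":0,"x":0,"y":0.38,"z":0,"twist":0},{"fingers":0,"x":0,"y":0.4,"z":0,"twist":0},{"fingers":0,"x":0,"y":0.4,"z":0,"twist":0}]' 20; cat > pl.py <<'E'
from m import *
import sys
# plate outline seen by ray-casting on its top plane, per camera
tag=sys.argv[1]
for n in('scene','side'):
    im=grab(n,tag+n);P=cloud(im);hsv=cv2.cvtColor(im['pixels'],cv2.COLOR_RGB2HSV)
    m=(hsv[...,2]>95)&(hsv[...,1]<60)&(P[...,2]>.037)&(P[...,2]<.05)&(abs(P[...,0]-.55)<.13)&(abs(P[...,1]-.25)<.1)
    m=cv2.morphologyEx(m.astype(np.uint8),cv2.MORPH_OPEN,np.ones((2,2)))
    v,u=np.nonzero(m);W=np.array([onplane(im,a,b,.042) for a,b in zip(u,v)])[:,:2].astype(np.float32)
    r=cv2.minAreaRect(W);print(n,len(W),np.round(r[0],4),np.round(r[1],4),round(r[2],1),'xmin/max',W[:,0].min().round(4),W[:,0].max().round(4))
    sl=slice(100,220),slice(100,280)
    if n=='scene':sl=slice(140,260),slice(300,450)
    cv2.imwrite(f'pics/{tag}{n}c.png',cv2.resize(cv2.cvtColor(im['pixels'],cv2.COLOR_RGB2BGR)[sl],None,fx=4,fy=4))
E
python3 pl.py a
```

```text
time: 24.48
position: [0.5644, 0.2569, 0.0425]
tool_rot: [-1.08, 1.284, 1.078]
ft_force: [0.5, 0.2, 5.7]
grip_width: 0.005
scene 227 [0.566 0.26 ] [0.0456 0.104 ] 81.9 xmin/max 0.5136 0.6186
side 125 [0.5618 0.2483] [0.0454 0.0977] 76.0 xmin/max 0.5129 0.6128
```

The plate follows: its near end went from x=0.528 to 0.513. Continuing.

```bash
python3 -m creep '[{"fingers":0,"x":0,"y":0.04,"z":0,"twist":0},{"fingers":0,"x":0,"y":0.1,"z":0,"twist":0},{"fingers":0,"x":0,"y":0.17,"z":0,"twist":0},{"fingers":0,"x":0,"y":0.24,"z":0,"twist":0},{"fingers":0,"x":0,"y":0.31,"z":0,"twist":0},{"fingers":0,"x":0,"y":0.38,"z":0,"twist":0},{"fingers":0,"x":0,"y":0.45,"z":0,"twist":0},{"fingers":0,"x":0,"y":0.52,"z":0,"twist":0},{"fingers":0,"x":0,"y":0.59,"z":0,"twist":0},{"fingers":0,"x":0,"y":0.66,"z":0,"twist":0},{"fingers":0,"x":0,"y":0.7,"z":0,"twist":0},{"fingers":0,"x":0,"y":0.7,"z":0,"twist":0}]' 20;python3 pl.py b
```

```text
time: 25.58
position: [0.5367, 0.2618, 0.0425]
tool_rot: [-1.08, 1.284, 1.079]
ft_force: [0.6, 0.1, 6.5]
grip_width: 0.008
scene 193 [0.5412 0.2641] [0.0427 0.0977] 80.7 xmin/max 0.492 0.5909
side 123 [0.5345 0.2544] [0.0457 0.0956] 79.6 xmin/max 0.4853 0.5829
```

```bash
python3 -m creep '[{"fingers":0,"x":0,"y":0.04,"z":0,"twist":0},{"fingers":0,"x":0,"y":0.1,"z":0,"twist":0},{"fingers":0,"x":0,"y":0.17,"z":0,"twist":0},{"fingers":0,"x":0,"y":0.24,"z":0,"twist":0},{"fingers":0,"x":0,"y":0.31,"z":0,"twist":0},{"fingers":0,"x":0,"y":0.38,"z":0,"twist":0},{"fingers":0,"x":0,"y":0.45,"z":0,"twist":0},{"fingers":0,"x":0,"y":0.52,"z":0,"twist":0},{"fingers":0,"x":0,"y":0.57,"z":0,"twist":0},{"fingers":0,"x":0,"y":0.57,"z":0,"twist":0}]' 20;python3 pl.py c
```

```text
time: 26.52
position: [0.5142, 0.2658, 0.0425]
tool_rot: [-1.08, 1.284, 1.079]
ft_force: [0.1, 0.3, 6.3]
grip_width: 0.005
scene 186 [0.5187 0.2682] [0.0426 0.0975] 80.6 xmin/max 0.4695 0.5668
side 138 [0.5113 0.2596] [0.0461 0.0973] 78.7 xmin/max 0.4618 0.56
```

View pics/csidec.png

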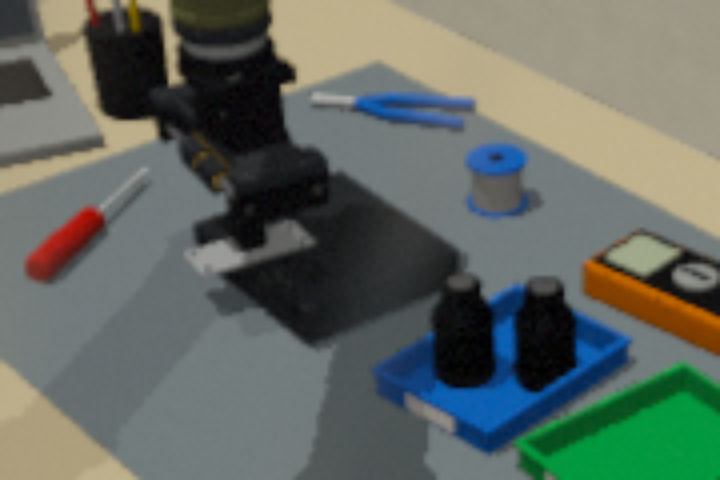

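The plate overhangs by about 35 mm and stays on the stone. I'll lift off, open, and go over the overhang.

```bash
python3 -m creep '[{"fingers":0,"x":-0.05,"y":0,"z":0,"twist":0},{"fingers":0,"x":-0.15,"y":0,"z":0,"twist":0},{"fingers":0,"x":-0.6,"y":0,"z":0,"twist":0},{"fingers":0.8,"x":-1.0,"y":0.2,"z":0,"twist":0},{"fingers":0.8,"x":-1.0,"y":0.6,"z":0,"twist":0},{"fingers":0.8,"x":-1.0,"y":0.87,"z":0,"twist":0},{"fingers":0.8,"x":-1.0,"y":0.87,"z":0,"twist":0},{"fingers":0.8,"x":-1.0,"y":0.87,"z":0,"twist":0},{"fingers":0.8,"x":-1.0,"y":0.87,"z":0,"twist":0},{"fingers":0.8,"x":-1.0,"y":0.87,"z":0,"twist":0},{"fingers":0.8,"x":-1.0,"y":0.87,"z":0,"twist":0},{"fingers":0.8,"x":-1.0,"y":0.87,"z":0,"twist":0}]' 20;python3 pl.py d; python3 - <<'E'
from h import *
grab('wrist','w10')
s=telemetry.get_state();print(s['position'],s['grip_width'],rot(s['tool_rot'])[:,2].round(3))
E
```

```text
time: 27.62
position: [0.4795, 0.2709, 0.081]
tool_rot: [-1.079, 1.287, 1.079]
ft_force: [0.3, -0.2, 0.0]
grip_width: 0.603
scene 285 [0.5177 0.2687] [0.044  0.1007] 79.7 xmin/max 0.4695 0.5668
side 191 [0.5124 0.2591] [0.046  0.0998] 78.3 xmin/max 0.4618 0.5639
[0.47928408 0.27116891 0.0812234 ] 0.7309588622480855 [ 0.174  0.985 -0.   ]
```

View pics/w10.png

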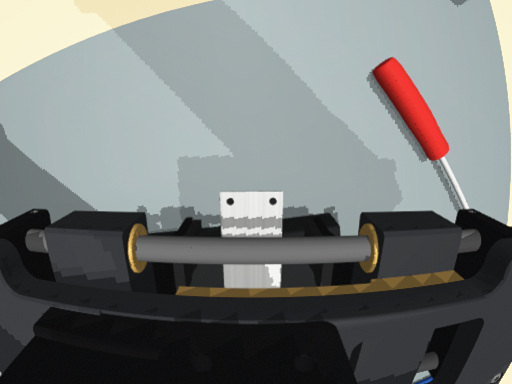

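View pics/dsidec.png

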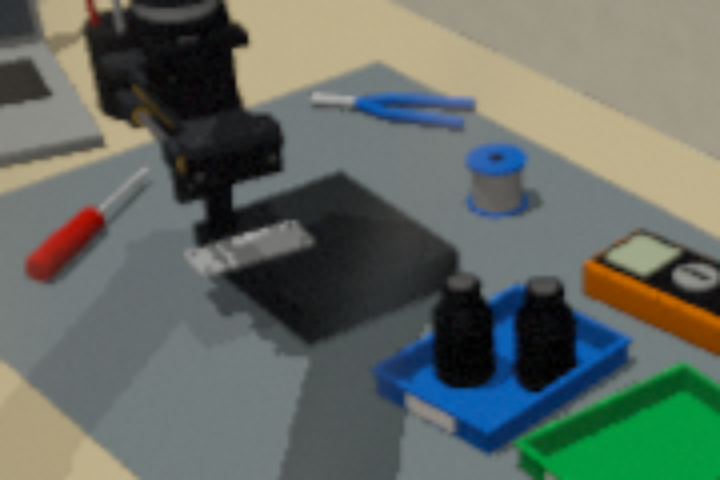

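View pics/dscenec.png

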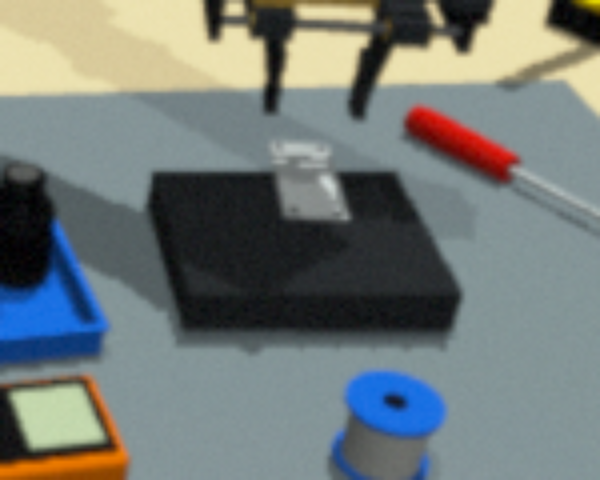

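The plate (220–283, around 251) is centred between the fingers and aligned with them. I'll descend beside the overhang and grip.

```bash
python3 -m creep '[{"fingers":0.8,"x":0,"y":0,"z":0,"twist":0},{"fingers":0.8,"x":0.3,"y":0,"z":0,"twist":0},{"fingers":0.8,"x":0.7,"y":0,"z":0,"twist":0},{"fingers":0.8,"x":1.1,"y":0,"z":0,"twist":0},{"fingers":0.8,"x":1.25,"y":0,"z":0,"twist":0},{"fingers":0.8,"x":1.25,"y":0,"z":0,"twist":0},{"fingers":0.8,"x":1.25,"y":0,"z":0,"twist":0}]' 20; python3 - <<'E'
from h import *
im=grab('side','s11')
cv2.imwrite('pics/s11c.png',cv2.resize(cv2.cvtColor(im['pixels'],cv2.COLOR_RGB2BGR)[100:220,100:280],None,fx=4,fy=4))
E
```

```text
time: 28.35
position: [0.4789, 0.2712, 0.031]
tool_rot: [-1.08, 1.287, 1.08]
ft_force: [0.1, 0.6, 0.1]
grip_width: 0.8
```

View pics/s11c.png

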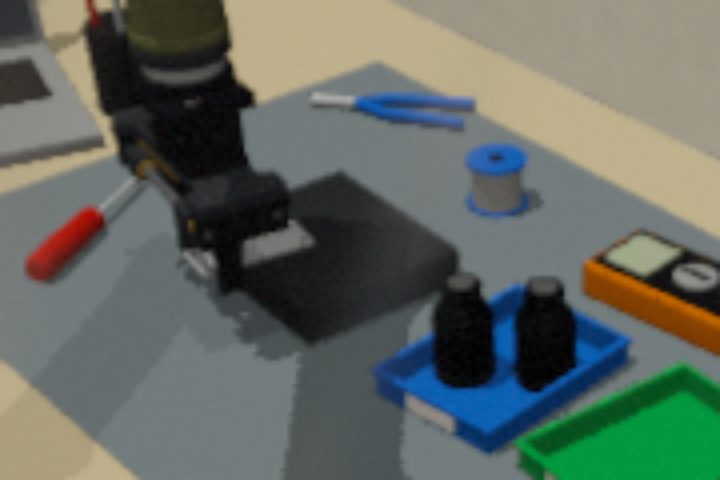

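```bash
python3 -m creep '[{"fingers":0.35,"x":0,"y":0,"z":0,"twist":0},{"fingers":0.35,"x":0,"y":0,"z":0,"twist":0},{"fingers":0.35,"x":0,"y":0,"z":0,"twist":0},{"fingers":0.35,"x":0,"y":0,"z":0,"twist":0},{"fingers":0.35,"x":0,"y":0,"z":0,"twist":0},{"fingers":0.35,"x":0,"y":0,"z":0,"twist":0},{"fingers":0.35,"x":0,"y":0,"z":0,"twist":0},{"fingers":0.35,"x":0,"y":0,"z":0,"twist":0},{"fingers":0.35,"x":0,"y":0,"z":0,"twist":0}]' 25
```

```text
time: 29.15
position: [0.4793, 0.2713, 0.0315]
tool_rot: [-1.08, 1.286, 1.079]
ft_force: [0.2, -0.7, 1.4]
grip_width: 0.492
```

```bash
python3 -m creep '[{"fingers":0.35,"x":0,"y":0,"z":0,"twist":0},{"fingers":0.35,"x":-0.05,"y":0,"z":0,"twist":0},{"fingers":0.35,"x":-0.15,"y":0,"z":0,"twist":0},{"fingers":0.35,"x":-0.3,"y":0,"z":0,"twist":0},{"fingers":0.35,"x":-0.45,"y":0,"z":0,"twist":0},{"fingers":0.35,"x":-0.6,"y":0,"z":0,"twist":0},{"fingers":0.35,"x":-0.6,"y":0,"z":0,"twist":0}]' 32; python3 - <<'E'
from h import *
im=grab('side','s12')
cv2.imwrite('pics/s12c.png',cv2.resize(cv2.cvtColor(im['pixels'],cv2.COLOR_RGB2BGR)[100:220,100:280],None,fx=4,fy=4))
im=grab('scene','c12')
cv2.imwrite('pics/c12c.png',cv2.resize(cv2.cvtColor(im['pixels'],cv2.COLOR_RGB2BGR)[140:260,300:450],None,fx=4,fy=4))
E
```

```text
time: 29.73
position: [0.4802, 0.2719, 0.0572]
tool_rot: [-1.08, 1.284, 1.079]
ft_force: [0.1, -0.3, -1.1]
grip_width: 0.486
```

View pics/s12c.png

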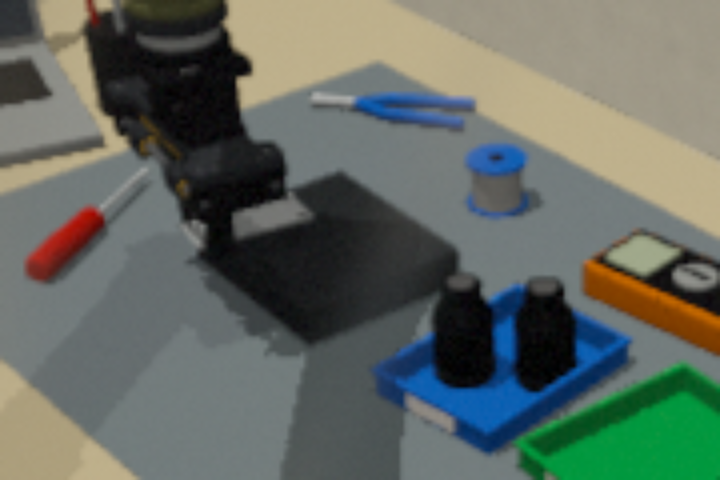

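View pics/c12c.png

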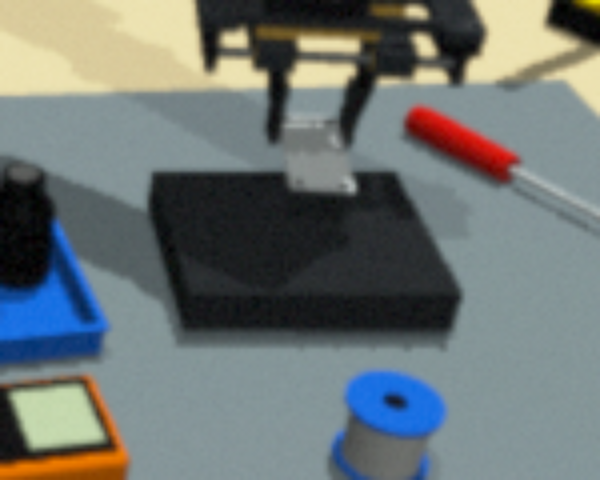

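Held; lifted clear of the stone. I'll raise it above the housings and carry it to the green tray.

```bash
python3 -m creep '[{"fingers":0.35,"x":-0.3,"y":0,"z":0,"twist":0},{"fingers":0.35,"x":-0.8,"y":0,"z":0,"twist":0},{"fingers":0.35,"x":-1.4,"y":0,"z":0,"twist":0},{"fingers":0.35,"x":-2.0,"y":-0.05,"z":-0.1,"twist":0},{"fingers":0.35,"x":-2.4,"y":-0.2,"z":-0.5,"twist":-0.1},{"fingers":0.35,"x":-2.5,"y":-0.4,"z":-1.1,"twist":-0.2},{"fingers":0.35,"x":-2.5,"y":-0.7,"z":-1.8,"twist":-0.3},{"fingers":0.35,"x":-2.5,"y":-1.0,"z":-2.5,"twist":-0.4},{"fingers":0.35,"x":-2.5,"y":-1.2,"z":-3.2,"twist":-0.5},{"fingers":0.35,"x":-2.5,"y":-1.5,"z":-4.0,"twist":-0.6},{"fingers":0.35,"x":-2.5,"y":-1.8,"z":-4.8,"twist":-0.7},{"fingers":0.35,"x":-2.5,"y":-2.1,"z":-5.6,"twist":-0.8},{"fingers":0.35,"x":-2.5,"y":-2.4,"z":-6.4,"twist":-0.9},{"fingers":0.35,"x":-2.5,"y":-2.7,"z":-7.2,"twist":-1.0},{"fingers":0.35,"x":-2.5,"y":-3.0,"z":-8.0,"twist":-1.1},{"fingers":0.35,"x":-2.5,"y":-3.3,"z":-8.7,"twist":-1.2},{"fingers":0.35,"x":-2.5,"y":-3.5,"z":-9.3,"twist":-1.2},{"fingers":0.35,"x":-2.5,"y":-3.7,"z":-9.65,"twist":-1.2},{"fingers":0.35,"x":-2.5,"y":-3.7,"z":-9.71,"twist":-1.2},{"fingers":0.35,"x":-2.5,"y":-3.7,"z":-9.71,"twist":-1.2}]' 32; python3 - <<'E'
from h import *
im=grab('side','s13')
cv2.imwrite('pics/s13c.png',cv2.resize(cv2.cvtColor(im['pixels'],cv2.COLOR_RGB2BGR)[80:280,130:390],None,fx=3,fy=3))
im=grab('scene','c13')
cv2.imwrite('pics/c13c.png',cv2.resize(cv2.cvtColor(im['pixels'],cv2.COLOR_RGB2BGR)[120:270,130:330],None,fx=4,fy=4))
s=telemetry.get_state();print(s['position'],rot(s['tool_rot'])[:,1].round(3),s['grip_width'])
for n in('scene13','side13'):
    im=load({'scene13':'c13','side13':'s13'}[n]);P=cloud(im);hsv=cv2.cvtColor(im['pixels'],cv2.COLOR_RGB2HSV)
    p=s['position'];m=(hsv[...,2]>85)&(hsv[...,1]<60)&(P[...,2]>.1)&(P[...,2]<.2)&(P[...,0]>.5)&(P[...,0]<.7)&(abs(P[...,1]-p[1])<.04)
    Q=P[m];print(n,len(Q)); 
    if len(Q)>20:
        A=np.c_[Q[:,:2]-p[:2],np.ones(len(Q))];print(np.linalg.lstsq(A,Q[:,2],rcond=None)[0].round(3),Q.min(0).round(4),Q.max(0).round(4))
E
```

```text
time: 31.5
position: [0.5571, -0.1379, 0.1556]
tool_rot: [-1.156, 1.243, 1.156]
ft_force: [0.3, 1.5, -1.2]
grip_width: 0.483
[ 0.55730944 -0.13527486  0.15552872] [-0.998  0.068  0.   ] 0.48497188213407477
scene13 359
[-0.011 -0.005  0.166] [ 0.5398 -0.1617  0.155 ] [ 0.6441 -0.1064  0.1686]
side13 113
[-0.022 -0.017  0.168] [ 0.5405 -0.1667  0.159 ] [ 0.6408 -0.1031  0.1974]
```

View pics/s13c.png

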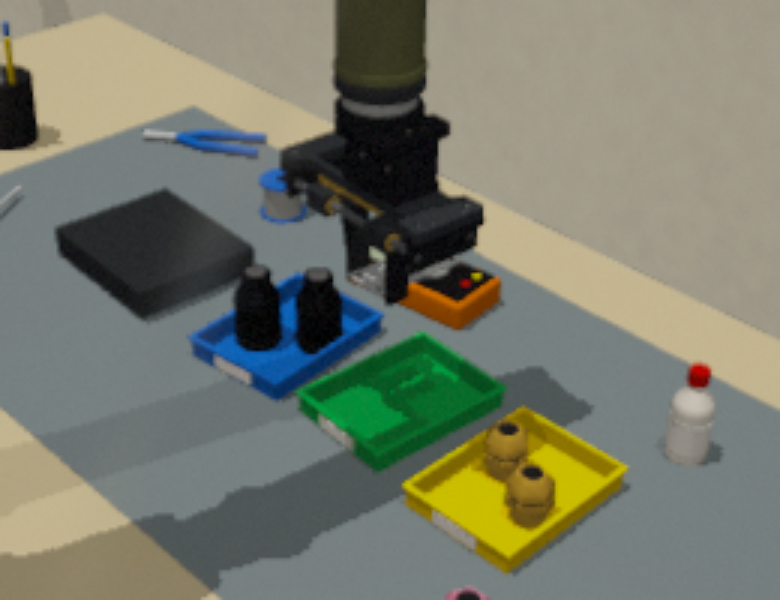

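View pics/c13c.png

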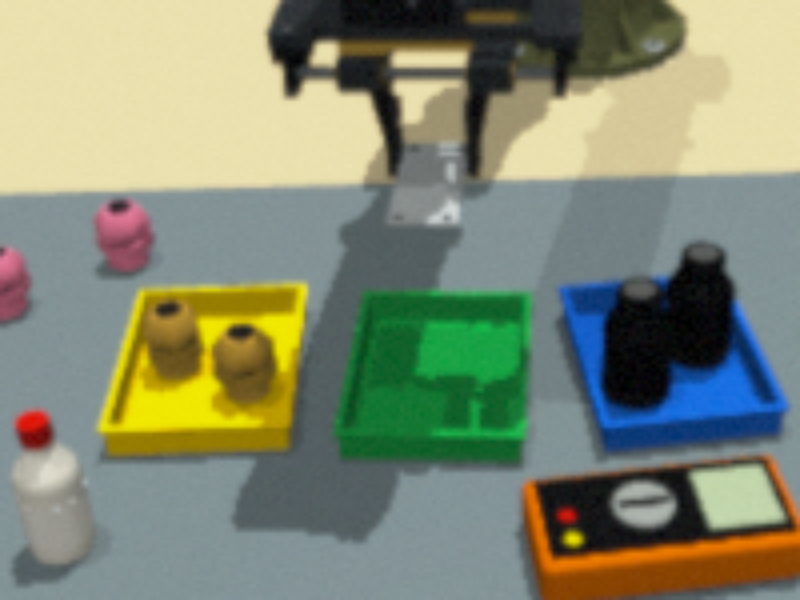

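The plate is level in the grip, and all four round parts are standing in their trays. Lowering the plate into the green tray.

```bash
python3 -m creep '[{"fingers":0.35,"x":0.3,"y":0,"z":0,"twist":0},{"fingers":0.35,"x":0.9,"y":0,"z":0,"twist":0},{"fingers":0.35,"x":1.6,"y":0,"z":0,"twist":0},{"fingers":0.35,"x":2.2,"y":0,"z":0,"twist":0},{"fingers":0.35,"x":2.7,"y":0,"z":0,"twist":0},{"fingers":0.35,"x":3.1,"y":0,"z":0,"twist":0},{"fingers":0.35,"x":3.4,"y":0,"z":0,"twist":0},{"fingers":0.35,"x":3.55,"y":0,"z":0,"twist":0},{"fingers":0.35,"x":3.65,"y":0,"z":0,"twist":0},{"fingers":0.35,"x":3.65,"y":0,"z":0,"twist":0},{"fingers":0.35,"x":3.65,"y":0,"z":0,"twist":0}]' 32; python3 - <<'E'
from h import *
im=grab('side','s14')
cv2.imwrite('pics/s14c.png',cv2.resize(cv2.cvtColor(im['pixels'],cv2.COLOR_RGB2BGR)[80:280,130:390],None,fx=3,fy=3))
E
```

```text
time: 32.52
position: [0.5581, -0.1369, 0.0101]
tool_rot: [-1.159, 1.24, 1.157]
ft_force: [-0.1, 0.5, -1.1]
grip_width: 0.486
```

View pics/s14c.png

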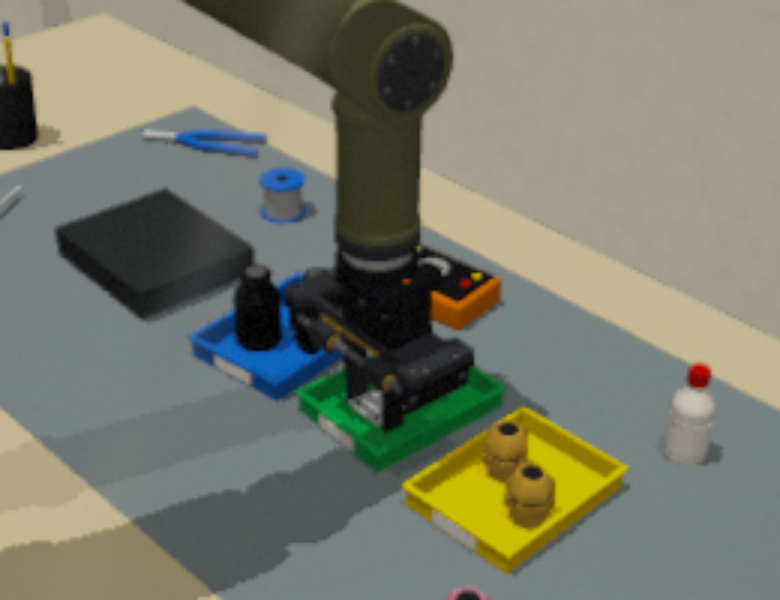

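```bash
python3 -m creep '[{"fingers":0.35,"x":0.04,"y":0,"z":0,"twist":0},{"fingers":0.35,"x":0.08,"y":0,"z":0,"twist":0},{"fingers":0.35,"x":0.1,"y":0,"z":0,"twist":0},{"fingers":0.35,"x":0.1,"y":0,"z":0,"twist":0},{"fingers":0.35,"x":0.1,"y":0,"z":0,"twist":0},{"fingers":0.65,"x":0.1,"y":0,"z":0,"twist":0},{"fingers":0.65,"x":0.1,"y":0,"z":0,"twist":0},{"fingers":0.65,"x":0.1,"y":0,"z":0,"twist":0},{"fingers":0.65,"x":0.1,"y":0,"z":0,"twist":0},{"fingers":0.65,"x":0.1,"y":0,"z":0,"twist":0},{"fingers":0.65,"x":0.1,"y":0,"z":0,"twist":0}]' 20
```

```text
time: 33.48
position: [0.5575, -0.137, 0.0054]
tool_rot: [-1.158, 1.241, 1.157]
ft_force: [0.3, 0.9, -0.4]
grip_width: 0.645
```

```bash
python3 -m creep '[{"fingers":0.65,"x":-0.1,"y":0,"z":0,"twist":0},{"fingers":0.65,"x":-0.4,"y":0,"z":0,"twist":0},{"fingers":0.65,"x":-1.0,"y":0,"z":0,"twist":0},{"fingers":0.65,"x":-1.8,"y":0,"z":0,"twist":0},{"fingers":0.65,"x":-2.6,"y":0,"z":0,"twist":0},{"fingers":0.65,"x":-3.4,"y":0,"z":0,"twist":0},{"fingers":0.65,"x":-4.2,"y":0,"z":0,"twist":0},{"fingers":0.65,"x":-5.0,"y":0,"z":0,"twist":0},{"fingers":0.65,"x":-5.5,"y":0,"z":0,"twist":0},{"fingers":0.65,"x":-5.5,"y":0,"z":0,"twist":0},{"fingers":0.65,"x":-5.5,"y":0,"z":0,"twist":0}]' 20; python3 - <<'E'
from m import *
for n,k in(('side','f_side'),('scene','f_scene')):
    im=grab(n,k);P=cloud(im);hsv=cv2.cvtColor(im['pixels'],cv2.COLOR_RGB2HSV);ok=im['z_map']>0
    sl=(slice(80,280),slice(130,390)) if n=='side' else (slice(120,270),slice(130,330))
    cv2.imwrite(f'pics/{k}c.png',cv2.resize(cv2.cvtColor(im['pixels'],cv2.COLOR_RGB2BGR)[sl],None,fx=3,fy=3))
    m=ok&(hsv[...,1]<70)&(hsv[...,2]>70)&(P[...,2]<.03)&(abs(P[...,0]-.593)<.07)&(abs(P[...,1]+.139)<.05)
    Q=P[m];r=cv2.minAreaRect(Q[:,:2].astype(np.float32));A=np.c_[Q[:,:2]-Q[:,:2].mean(0),np.ones(len(Q))]
    print(n,'plate',len(Q),np.round(r[0],4),np.round(r[1],4),r[2],'plane',np.linalg.lstsq(A,Q[:,2],rcond=None)[0].round(4))
    for nm,c,rr,z0,z1 in(('h2',(.562,.048),.024,.03,.052),('h1',(.604,-.001),.024,.03,.052),('g1',(.5935,-.2715),.02,.028,.044),('g2',(.5635,-.326),.02,.028,.044)):
        x,kk,e=circ(P,ok,c,rr,z0,z1);mm=ok&(np.hypot(P[...,0]-x[0],P[...,1]-x[1])<.03)
        print(nm,x.round(4),kk,e.round(4),'top',np.percentile(P[mm][:,2],98).round(4))
E
```

```text
time: 34.4
position: [0.5583, -0.1371, 0.2279]
tool_rot: [-1.16, 1.239, 1.154]
ft_force: [-1.1, 0.3, -0.6]
grip_width: 0.649
side plate 330 [ 0.5918 -0.1397] [0.0483 0.1014] 87.63333892822266 plane [ 0.0041 -0.003   0.007 ]
h2 [0.5646 0.046 ] 95 0.0015 top 0.0901
h1 [ 6.054e-01 -5.000e-04] 111 0.0015 top 0.0911
g1 [ 0.5957 -0.2709] 76 0.0012 top 0.0562
g2 [ 0.5663 -0.3247] 111 0.0021 top 0.0564
scene plate 1177 [ 0.5933 -0.1391] [0.14   0.0993] 0.47254839539527893 plane [-0.2305  0.3021 -0.5271]
h2 [0.5634 0.0479] 102 0.0008 top 0.0889
h1 [0.6046 0.004 ] 165 0.0034 top 0.0886
g1 [ 0.5931 -0.2728] 108 0.0021 top 0.0545
g2 [ 0.5636 -0.3248] 71 0.001 top 0.0542
```

View pics/f_sidec.png

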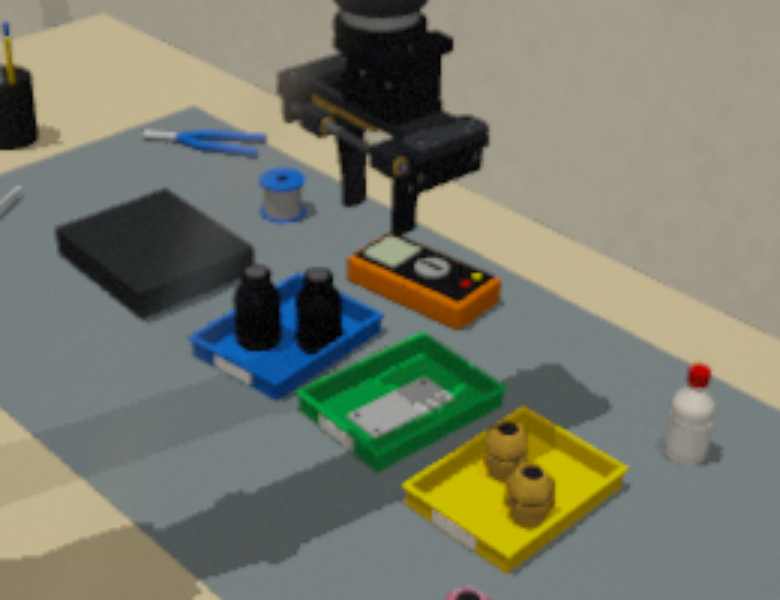

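View pics/f_scenec.png

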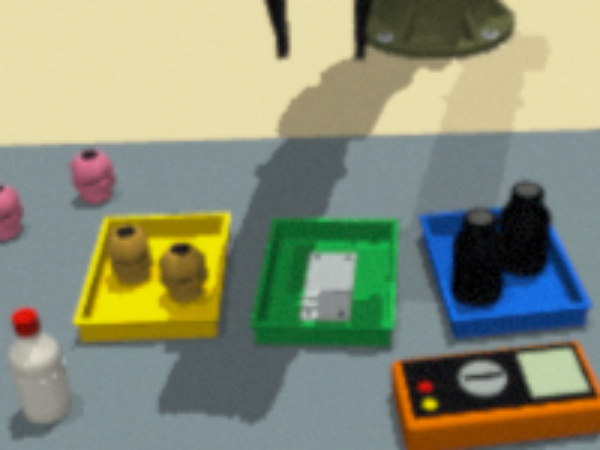

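All parts are in place, the plate lies flat in the green tray and the meter hasn't moved. Handing in.

```bash
python3 - <<'E'
from h import *
print(workorder.close_job())
E
```

```text
the job is handed in; nothing more can be done
None
```

I finished the sort and handed it in at about 34.5 s of robot time. Both housings stand in the blue tray and both brass glands stand in the yellow tray. I slid the cover plate with about 6 N until it stuck out roughly 35 mm over the stone's -x edge. Only then did I grip it by its long sides, lift it, and lay it in the green tray.

**Last checks, in both outside views:**
- **Round parts:** the four are upright. Their tops measured about 89–91 mm (housings) and 54–56 mm (glands), which matches their heights on the tray floor plus 2–3 mm of camera bias.
- **Plate:** in the side view it lies flat at about z = 7 mm, centred at (0.592, -0.140). My fit of it in the scene view picked up stray pixels and was unusable, so the flatness number rests on the side view; the scene picture agrees by eye.
- **One circle fit off:** housing 1's circle fit differed by about 4 mm in y between the two views, because housing 2 is right next to it.
- **Left alone:** by eye, the meter and the pink look-alikes had not moved. The gripper was about 0.2 m above the trays, touching nothing.

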